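# Fetch the espresso cup from behind the canisters

## Task

The espresso cup on the coffee tray is shut in by a round tin, a square tin and a slim jar: first lift all three off the tray and stand them on the chopping board, then set the cup upright in the middle of the saucer, and only after that put the three containers back on the tray, each on the very spot where it stood at the start. Set everything down upright without dropping it or knocking it over, and leave the mug, the milk jug and the timer where they are.

Things in the scene. Friction and masses are not known exactly. Their poses are not given: they have to be found in the camera images.
- cup_mid (a point): Centre (29 mm above the underside) of the small white ceramic espresso cup without a handle: open top, 62 mm outside diameter at the rim, 60 mm at 18 mm up, 50 mm at the foot, wall 4 mm, 58 mm tall, about 0.16 kg. z is up along its axis. It starts upright on the tray, at the middle of the far side, shut in by the three containers (gaps of about 12 to 30 mm).
- roundtin_mid (a point): Centre (59 mm above the underside) of the wide round tin: brushed steel with a flat black lid, closed, 64 mm diameter (lid 65 mm), 118 mm tall, straight sided, about 0.4 kg. z is up along its axis. Starts on one of three places on the tray: left of the cup, right of it, or in front of it (towards the robot).
- squaretin_mid (a point): Centre (57 mm above the underside) of the square tin: white with a flat steel lid, closed, 56 x 56 mm (lid, the top 22 mm, 58 x 58 mm), 114 mm tall, straight sided, about 0.4 kg. z is up, x and y are square to its side faces. Starts on another of the three places, its faces within 0.15 rad of the tray's axes.
- slimjar_mid (a point): Centre (56 mm above the underside) of the slim round jar: white ceramic with a cork lid, closed, 52 mm diameter (lid, the top 24 mm, 51 mm), 112 mm tall, straight sided, about 0.35 kg. z is up along its axis. Starts on the last of the three places.
- tray: Brown wooden tray, fixed, 180 (x) x 266 (y) mm, floor 6 mm thick, rim 8 mm wide and 15 mm high. Origin at the centre of its underside on the counter, z up, x away from the robot when its yaw is 0. Four round cork spots lie flush in its floor, in its own frame at (42, 0) the cup's, and (42, 82), (42, -82) and (-40, 0) mm the containers'; each thing starts within 5 mm of a spot.
- board: Side area: light wooden chopping board, fixed, flat, 300 (x) x 150 (y) mm, 18 mm thick, lying left or right of the tray, its top empty at the start. Origin at the centre of its underside, z up.
- saucer: Grey stoneware saucer, loose, 140 mm diameter, rim 16 mm high; its flat middle is about 80 mm across, with its surface 7 mm above the underside. It lies on the other side of the tray from the board. Origin at the centre of its underside, z up.
- mug: Bystander: blue mug, 72 mm diameter, 68 mm tall, with a handle, standing beyond the tray. Origin at the centre of its underside.
- jug: Bystander: open steel milk jug, 64 mm diameter, 62 mm tall, standing beyond the tray. Origin at the centre of its underside.
- timer: Bystander: low black round kitchen timer, 60 mm diameter, 26 mm high, on the counter between the robot and the tray. Origin at the centre of its underside.
There are look-alikes about, which are no part of the job. What is shaped like the part that bears roundtin_mid but purple or yellow is not meant.

How it is judged:
By the outcome, as a careful person would: the job done as asked, in the order asked, and still so for the second after the job is handed in, with the robot touching nothing.
It also fails if it takes over 141 s, if anything falls off the work surface, if the arm or the gripper's body presses on something with over 40 N, if the wrist force passes 120 N, or if a joint passes its speed limit or range.

## Robot

A 6-joint arm with a two-finger parallel gripper is mounted at the origin on the work surface. World frame = base frame: x ahead of the robot, y to its left, z up, the work surface at z = 0. Lengths are in mm, angles in rad, forces in N, time in s.
With the tool pointing down it reaches from about 400 to 925 mm from the base axis. Payload 12.5 kg.
Tool frame: the origin (TCP) lies on the centre line of the jaws, within the pads' length; the fingertips stand 25 mm ahead of it and the grasp point (between the pads) lies 6 mm ahead of it (env.tip_extent is the distance from the TCP to the fingertips, in mm); x points along the fingers, z is the direction in which the jaws open and shut, and the axes are right-handed (so a half turn about x gives the same grasp; the last joint's range is limited). The gripper opens to 95 mm and grips with 3 to 60 N. Pads are 20 mm wide; open, the fingers measure 119 mm over their backs; the gripper's body (75 mm by 180 mm) begins 59 mm behind the grasp point.
Start: joints at [-1.432, 0.491, 1.559, -0, 1.092, -0.106], TCP at [151.498, -606.376, 239.661] pointing down, gripper open.
Joint ranges: [-3.1, 3.1], [-0.84, 2.19], [0.05, 2.79], [-1.13, 4.28], [0.06, 2.93], [-2.69, 2.69]. Speed limits (rad/s): [2.22, 2.22, 2.79, 3.14, 3.14, 3.14].

## Interface

Orientations are given as [roll, pitch, yaw] about the fixed x, y, z axes, in that order (R = Rz(yaw) Ry(pitch) Rx(roll)).
In Python, from cell import env gives the robot as it stands.
- The arm moves only by the tool step_arm, never from a script. Its argument "rows" is a list of rows, each a list of 6 numbers: the shift along the tool's x, y, z in mm, then the turn, a rotation vector about the tool's x, y, z in rad. In form: [[x, y, z, wx, wy, wz], ...]. A call has 1 to 8 rows; each row shifts and turns the pose as measured when the row begins, along the tool's axes as they then stand; what a row does not reach is not made up. A row lasts 1/8 s, in which the tool goes at most 62.5 mm and 10.7 degrees, less where a joint would pass 70% of its speed; a pose out of reach is approached as far as the arm can. A call is refused whole if a number of a shift passes 62.5 or a number of a turn 0.188, either way. A call with a gripper value outside its range is refused whole. "grip" is the finger opening in mm, from 0 to 95.1, set as the call begins (left out, the last holds). The fingers move at their own pace and stop on an object; the grip force is fixed at half the most. Time passes only in rows, so rows that do not move let the fingers close. It gives the time, the measured TCP pose, the force and the opening at its end, in the units of the state.
- env.state(): the state, without advancing time (a new reading comes with each control period).
- env.read_camera(name): name is "scene" or "side" or "wrist"; returns the picture (480x640x3 uint8, red, green, blue); there is no depth.
- env.get_calibration(name): a dict with "fx", "fy", "cx", "cy" (pixels), "pose" (4x4, takes a point from camera to world coordinates); the wrist camera has in their place "hand_eye" (4x4, takes a point from camera to tool coordinates, whose origin is the TCP and whose axes are the tool frame's). Camera axes: x right, y down, z forward; pixel columns grow to the right and rows downward; lengths in mm; the calibration is good to about 2 mm. A picture is of the moment at which its call begins: read the wrist's pose just before it. get_calibration takes no time and is no camera call.
- env.job_done(): hands the job in, once; it reports no verdict.
The state is a dict: "t": time; "joints": joint angles; "qvel": joint speeds; "tau": joint torques, N m; "eef_pos": TCP position; "tcp_rot": TCP orientation; "ft_force": force on the tool from outside, world axes, zero at the start; "moment": the same for the moment, N m; "opening": opening from 0.0 (shut) to 1.0 (fully open).
Only numpy, scipy, OpenCV 4.12 (cv2) and the standard library are available. Lean on these libraries where they do the work, as an engineer would, in place of code of your own. Each camera call takes 0.05 s, during which the arm holds its last target.

## Working session

There is one attempt and no reset: what is moved stays moved. The work goes in short steps, Python scripts to look and compute and a tool call to move; the robot and the scene stay as the last step left them, time stands still between calls to the robot, and variables do not carry over. Pictures are saved under pics/ and viewed, and the job is handed in when it is done.

Besides the shell and the picture viewer there is one more tool, called as name(argument=value, ...), one argument or row to a line, values as JSON. step_arm: Moves the arm, as the interface text tells. Its arguments: {"type":"object","properties":{"rows":{"type":"array","items":{"type":"array","items":{"type":"number"}}},"grip":{"type":"number"}},"required":["rows"]}

```bash
ls; mkdir -p pics
python3 - <<'E'
from cell import env
import cv2,numpy as np
print(env.state())
for n in("scene","side","wrist"):
    print(n,{k:np.round(v,3).tolist() for k,v in env.get_calibration(n).items()})
for n in("scene","side"):
    cv2.imwrite(f"pics/{n}0.png",env.read_camera(n)[:,:,::-1])
E
```

```text
pics
{'t': 0.0, 'joints': array([-1.43156793e+00,  4.91561138e-01,  1.55945366e+00, -9.98716882e-06,
        1.09168503e+00, -1.05592520e-01]), 'qvel': array([-0.00100024,  0.00093977,  0.00081779, -0.00034387,  0.0008168 ,
       -0.00216419]), 'tau': array([-2.62897656e-04, -6.12644148e+01, -2.58180678e+01,  6.92770234e-02,
        4.82588774e-02, -8.59797728e-05]), 'eef_pos': array([ 151.48359108, -606.14297461,  239.0592983 ]), 'tcp_rot': array([3.0440001 , 1.56968912, 1.7180293 ]), 'ft_force': array([-0.7118315 , -0.48408992, -0.4944879 ]), 'moment': array([-0.03780874,  0.02414231, -0.01991519]), 'opening': 1.0017415346479335}
scene {'fx': 570.862, 'fy': 570.862, 'cx': 316.169, 'cy': 239.971, 'pose': [[0.837, 0.428, -0.341, 1072.897], [0.547, -0.633, 0.548, -766.952], [0.018, -0.645, -0.764, 1085.054], [0.0, 0.0, 0.0, 1.0]]}
side {'fx': 466.773, 'fy': 466.773, 'cx': 321.856, 'cy': 243.767, 'pose': [[-1.0, -0.007, 0.02, 591.822], [-0.021, 0.482, -0.876, 903.559], [-0.003, -0.876, -0.482, 558.158], [0.0, 0.0, 0.0, 1.0]]}
wrist {'fx': 406.827, 'fy': 406.827, 'cx': 315.947, 'cy': 239.539, 'hand_eye': [[-0.001, -0.293, 0.956, -143.857], [0.0, -0.956, -0.293, 82.697], [1.0, 0.0, 0.001, -0.093], [0.0, 0.0, 0.0, 1.0]]}
```

View pics/scene0.png

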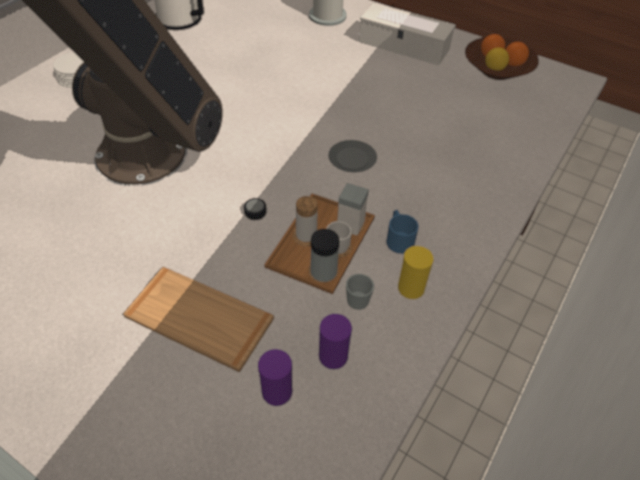

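View pics/side0.png

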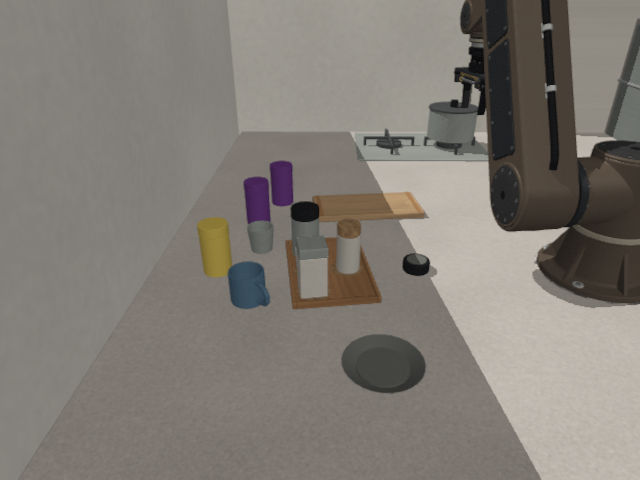

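The scene view shows the tray at about (320,240) with the jar (cork lid) in front at (307,218), the round tin (black lid) on the right at (325,255), the square tin on the left at (352,210) and the cup at (339,237). The board is at (200,315) and the saucer at (353,156). Look-alikes are the purple cylinders at (335,342) and (276,378) and the yellow one at (415,272).

```bash
cat > h.py <<'E'
from cell import env
import cv2,numpy as np
from scipy.spatial.transform import Rotation as R
def toolT(s=None):
    s=s or env.state(); T=np.eye(4); T[:3,:3]=R.from_euler('xyz',s['tcp_rot']).as_matrix(); T[:3,3]=s['eef_pos']; return T
def cam(n,T=None):
    c=env.get_calibration(n)
    P=np.array(c['pose']) if 'pose' in c else (toolT() if T is None else T)@np.array(c['hand_eye'])
    return c,P
def ray(n,uv,z,T=None):
    c,P=cam(n,T); d=P[:3,:3]@np.array([(uv[0]-c['cx'])/c['fx'],(uv[1]-c['cy'])/c['fy'],1]); o=P[:3,3]
    return o+d*(z-o[2])/d[2]
def proj(n,p,T=None):
    c,P=cam(n,T); q=np.linalg.inv(P)@np.append(p,1); return np.array([c['fx']*q[0]/q[2]+c['cx'],c['fy']*q[1]/q[2]+c['cy']])
def shot(name,T=None):
    T=toolT(); im=env.read_camera('wrist')[:,:,::-1].copy(); cv2.imwrite(f'pics/{name}.png',im); np.save(f'pics/{name}.npy',T); return im,T
E
python3 - <<'E'
from h import *
np.set_printoptions(suppress=True,precision=1)
for nm,uv,z in [("trayA",(317,195),15),("trayB",(374,212),15),("trayC",(333,290),15),("trayD",(266,264),15),("jar",(307,203),112+6),("round",(325,238),124),("sq",(354,194),120),("cup",(339,229),64),("saucer",(353,155),10),("timer",(255,207),26),
 ("b1",(165,269),18),("b2",(272,318),18),("b3",(239,366),18),("b4",(124,314),18),("mug",(403,222),68),("jug",(360,285),62),('yel',(418,256),110),('p1',(336,325),110),('p2',(276,360),110)]:
    print(nm,ray('scene',uv,z))
print(toolT())
im=cv2.imread('pics/scene0.png')[140:400,110:450]; cv2.imwrite('pics/crop0.png',cv2.resize(im,(785,600),interpolation=2))
E
```

```text
trayA [511.5 132.1  15. ]
trayB [666.  163.1  15. ]
trayC [ 708.3 -102.7   15. ]
trayD [ 536.8 -127.6   15. ]
jar [560.5  10.3 118. ]
round [656.2 -61.3 124. ]
sq [637.6  96.2 120. ]
cup [642.7  25.2  64. ]
saucer [506.4 326.4  10. ]
timer [410.   -1.9  26. ]
b1 [ 352.  -272.8   18. ]
b2 [ 638.  -242.5   18. ]
b3 [ 649.9 -374.1   18. ]
b4 [ 363.1 -414.5   18. ]
mug [760.3 127.6  68. ]
jug [766.6 -87.2  62. ]
yel [847.3  19.6 110. ]
p1 [ 790.7 -230.2  110. ]
p2 [ 736.9 -359.2  110. ]
[[  -0.     1.     0.2  151.5]
 [   0.     0.2   -1.  -606.2]
 [  -1.     0.    -0.   239.1]
 [   0.     0.     0.     1. ]]
```

View pics/crop0.png

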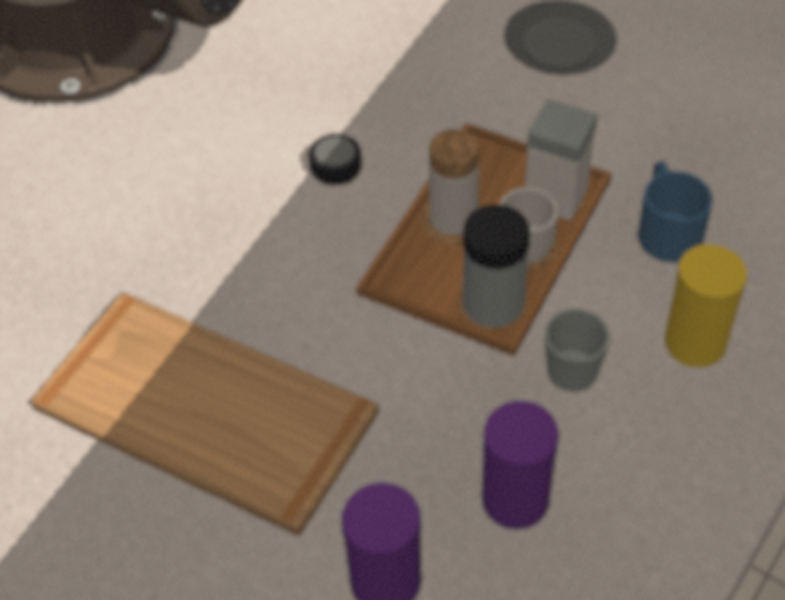

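```bash
cat >> h.py <<'E'
def plan(pos,yaw,nmax=8,T=None,step=60,ang=0.18,n=None):
    """target TCP pos, tool x down, tool z at world heading yaw; prints rows"""
    T=toolT() if T is None else T.copy()
    z=np.array([np.cos(yaw),np.sin(yaw),0]);x=np.array([0,0,-1.]);G=np.column_stack([x,np.cross(z,x),z])
    d=np.array(pos)-T[:3,3]; rv=R.from_matrix(T[:3,:3].T@G).as_rotvec()
    N=n or max(1,int(np.ceil(max(np.linalg.norm(d)/step,np.linalg.norm(rv)/ang))))
    rows=[]
    for i in range(N):
        k=N-i
        d=(np.array(pos)-T[:3,3])/k; rv=R.from_matrix(T[:3,:3].T@G).as_rotvec()/k
        r=np.append(np.round(T[:3,:3].T@d,1),np.round(rv,3)); rows.append(r.tolist())
        T[:3,3]+=T[:3,:3]@r[:3]; T[:3,:3]=T[:3,:3]@R.from_rotvec(r[3:]).as_matrix()
    for i in range(0,N,nmax): print([[float(v) for v in r] for r in rows[i:i+nmax]])
    return T
E
python3 -c "
from h import *
plan((560,0,350),0.11)"
```

```text
[[-8.5, 41.8, -37.6, -0.11, -0.0, -0.0], [-8.5, 45.7, -32.8, -0.111, -0.0, -0.0], [-8.5, 49.0, -27.6, -0.11, -0.0, -0.0], [-8.5, 51.8, -22.0, -0.111, -0.0, -0.0], [-8.5, 53.9, -16.1, -0.11, -0.0, -0.0], [-8.5, 55.3, -10.1, -0.111, -0.0, -0.0], [-8.5, 56.1, -4.0, -0.11, -0.0, -0.0], [-8.5, 56.2, 2.2, -0.111, -0.0, -0.0]]
[[-8.5, 55.6, 8.5, -0.11, -0.0, -0.0], [-8.5, 54.3, 14.5, -0.111, -0.0, -0.0], [-8.4, 52.4, 20.4, -0.11, -0.0, -0.0], [-8.5, 49.8, 26.1, -0.111, -0.0, -0.0], [-8.4, 46.7, 31.4, -0.11, -0.0, -0.001]]
```

step_arm(
  rows=[
    [-8.5,42,-37.5,-0.11,0,0],
    [-8.5,46,-33,-0.11,0,0],
    [-8.5,49,-27.5,-0.11,0,0],
    [-8.5,52,-22,-0.11,0,0],
    [-8.5,54,-16,-0.11,0,0],
    [-8.5,55,-10,-0.11,0,0],
    [-8.5,56,-4,-0.11,0,0],
    [-8.5,56,2,-0.11,0,0],
  ],
)

```text
t: 1.1
eef_pos: [404.4, -221.7, 307.1]
tcp_rot: [2.237, 1.565, 1.812]
ft_force: [0.9, 0.2, 0.9]
opening: 1.0
```

```bash
python3 -c "
from h import *
plan((560,0,350),0.11)"
```

```text
[[-8.4, 53.3, 10.1, -0.107, -0.0, -0.001], [-8.4, 51.9, 15.7, -0.107, -0.001, -0.001], [-8.5, 49.9, 21.2, -0.107, -0.0, -0.001], [-8.5, 47.3, 26.3, -0.107, -0.001, -0.001], [-8.5, 44.2, 31.3, -0.106, -0.0, -0.001]]
```

step_arm(
  rows=[
    [-8.5,53.5,10,-0.107,0,0],
    [-8.5,52,16,-0.107,0,0],
    [-8.5,50,21,-0.107,0,0],
    [-8.5,47,26,-0.107,0,0],
    [-8.5,44,31,-0.107,0,0],
    [0,0,0,0,0,0],
  ],
)

```text
t: 1.85
eef_pos: [562.6, 12.6, 351.4]
tcp_rot: [1.805, 1.565, 1.94]
ft_force: [-0.8, -0.4, -1.0]
opening: 1.004
```

```bash
python3 -c "
from h import *
im,T=shot('w1'); print(T.round(3))"
```

```text
[[-2.00000e-03 -1.34000e-01  9.91000e-01  5.62560e+02]
 [ 5.00000e-03  9.91000e-01  1.34000e-01  1.26170e+01]
 [-1.00000e+00  6.00000e-03 -1.00000e-03  3.51405e+02]
 [ 0.00000e+00  0.00000e+00  0.00000e+00  1.00000e+00]]
```

View pics/w1.png

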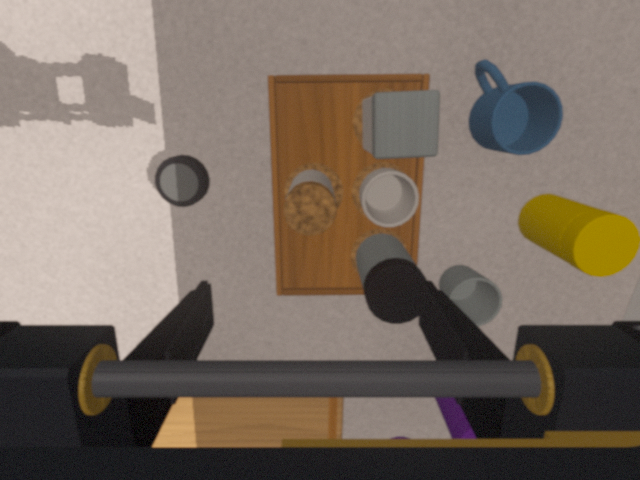

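```bash
python3 -c "
import cv2
im=cv2.imread('pics/w1.png')
a=im[70:230,262:462]; cv2.imwrite('pics/w1a.png',cv2.resize(a,(750,600),interpolation=2))
a=im[160:330,262:462]; cv2.imwrite('pics/w1b.png',cv2.resize(a,(706,600),interpolation=2))
"
```

```text
(no output)
```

View pics/w1a.png

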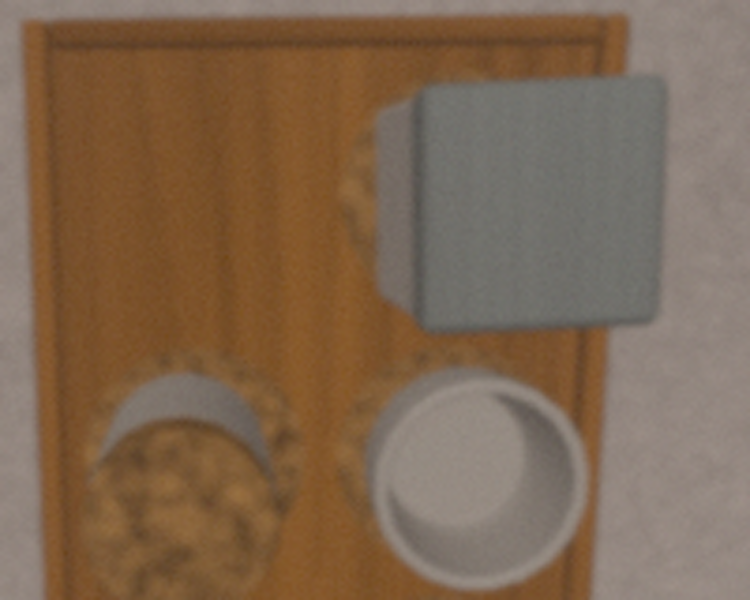

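View pics/w1b.png

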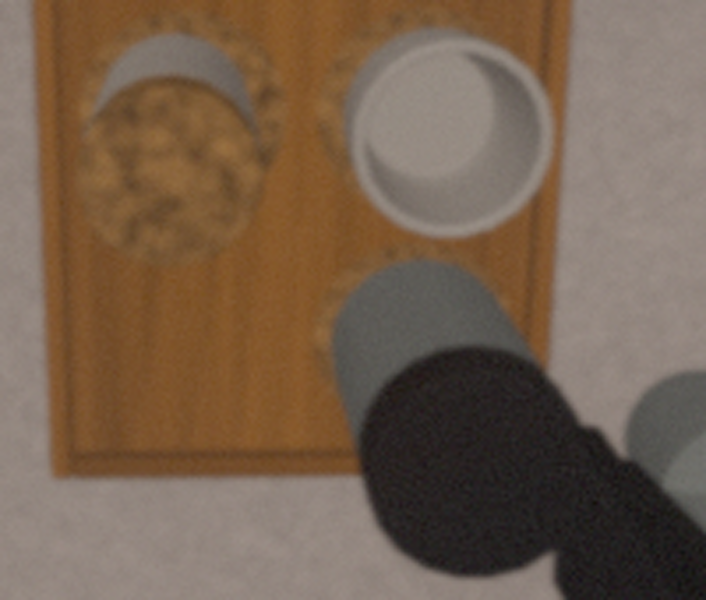

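Run:
```python
from h import *
np.set_printoptions(suppress=True,precision=1)
T=np.load('pics/w1.npy')
A=lambda u,v:(262+u/3.75,70+v/3.75); B=lambda u,v:(262+u/3.53,160+v/3.53)
r=lambda p,z:ray('wrist',p,z,T)
print('jar',r(B(171,171),118), r(B(80,171),118)-r(B(263,171),118), r(B(171,80),118)-r(B(171,262),118))
print('round',r(B(469,461),124),r(B(360,461),124)-r(B(578,461),124))
print('cup',r(B(453,138),64),r(B(353,138),64)-r(B(553,138),64))
sq=[r(A(*q),120) for q in [(422,82),(667,75),(662,324),(422,332)]]
c=np.mean(sq,0);print('sq',c,[np.linalg.norm(sq[i]-sq[i-1]) for i in range(4)],[np.arctan2(*(sq[j]-sq[i])[[1,0]]) for i,j in((0,1),(3,2))],[np.arctan2(-(sq[j]-sq[i])[0],(sq[j]-sq[i])[1]) for i,j in((3,0),(2,1))])
tr=[r(A(24,22),15),r(A(629,16),15),r(B(55,475),15)]
print(tr,np.arctan2(*(tr[1]-tr[0])[[1,0]]),np.linalg.norm(tr[1]-tr[0]),np.linalg.norm(tr[2]-tr[0]),'ctr',(tr[1]+tr[2])/2)
v=tr[0]-tr[2];print(np.arctan2(-v[0],v[1]))
```

```text
jar [556.7  11.2 118. ] [-48.7  -6.6   0. ] [-6.5 49.5  0. ]
round [650.3 -58.6 124. ] [-60.6  -8.3   0. ]
cup [641.2  21.2  64. ] [-60.4  -8.2  -0. ]
sq [631.6  98.3 120. ] [np.float64(57.14160256452073), np.float64(56.6413596922056), np.float64(56.81477292367296), np.float64(58.04439062128044)] [np.float64(0.16175695961023803), np.float64(0.168041383022509)] [np.float64(0.17636521310816386), np.float64(0.20113355175930564)]
[array([492.7, 130.1,  15. ]), array([668.3, 155.6,  15. ]), array([ 531. , -129.2,   15. ])] 0.14398405424759717 177.40495853302255 262.09413779000005 ctr [599.6  13.2  15. ]
0.1463744099327537
```

Run:
```python
from h import *
plan((652,-60,175),0.17)
np.set_printoptions(suppress=True,precision=1)
im=cv2.imread('pics/side0.png'); a=im[190:320,190:440]; cv2.imwrite('pics/s0a.png',cv2.resize(a,(800,416),interpolation=2))
```

```text
[[43.9, -20.9, 20.1, -0.009, -0.001, -0.001], [43.9, -21.0, 19.9, -0.01, -0.0, -0.001], [43.9, -21.2, 19.7, -0.009, -0.001, -0.002], [44.0, -21.3, 19.4, -0.01, -0.0, -0.001]]
```

View pics/s0a.png

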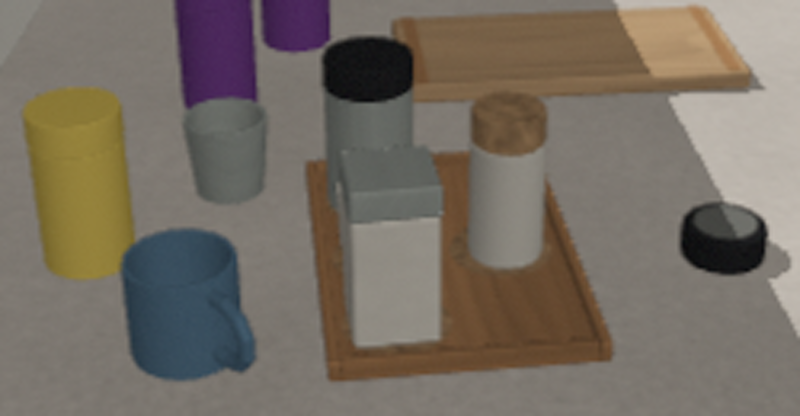

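step_arm(
  rows=[
    [44,-21,20,-0.009,0,0],
    [44,-21,20,-0.01,0,0],
    [44,-21,20,-0.01,0,0],
    [44,-21,19.5,-0.01,0,0],
    [0,0,0,0,0,0],
  ],
  grip=85,
)

```text
t: 2.52
eef_pos: [651.5, -66.4, 169.6]
tcp_rot: [2.025, 1.565, 2.189]
ft_force: [0.3, 0.2, -0.7]
opening: 0.896
```

Run:
```python
from h import *
np.set_printoptions(suppress=True,precision=1)
print('side jar',ray('side',(349.1,223.8),118),'round',ray('side',(305,206.9),124))
im,T=shot('w2'); print(T[:3,3])
print('tipmid',proj('wrist',T[:3,3]+25*T[:3,0],T),'lid est',proj('wrist',(650.3,-58.6,124),T))
```

```text
side jar [554.3  15.6 118. ] round [651.5 -56.5 124. ]
[651.5 -66.4 169.6]
tipmid [316.7 304.9] lid est [317.  272.6]
```

View pics/w2.png

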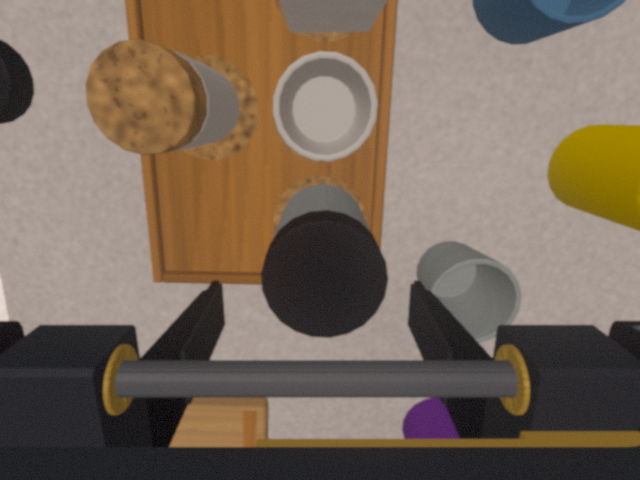

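Run:
```python
from h import *
np.set_printoptions(suppress=True,precision=1)
T=np.load('pics/w2.npy'); print(T)
for n,p,z in [('round',(324.5,273),124),('cup',(325,106.5),64),('jar',(143,96),118),('trayFR',(154,282),15)]:
    print(n,ray('wrist',p,z,T), T[:3,:3].T@(ray('wrist',p,z,T)-T[:3,3]))
T1=np.load('pics/w1.npy'); print('trayFR from w1',ray('wrist',(262+55/3.53,160+475/3.53),15,T1))
im=cv2.imread('pics/w2.png'); cv2.imwrite('pics/w2a.png',cv2.resize(im[180:350,180:450],(800,504),interpolation=2))
```

```text
[[ -0.   -0.2   1.  651.5]
 [  0.    1.    0.2 -66.4]
 [ -1.    0.   -0.  169.6]
 [  0.    0.    0.    1. ]]
round [654.  -58.2 124. ] [45.6  7.4  3.9]
cup [641.6  21.4  64. ] [106.   87.6   4.8]
jar [558.4  10.9 118. ] [ 52.3  91.1 -79.1]
trayFR [ 531. -130.   15.] [ 154.7  -43.9 -128.9]
trayFR from w1 [ 530.9 -129.2   15. ]
```

View pics/w2a.png

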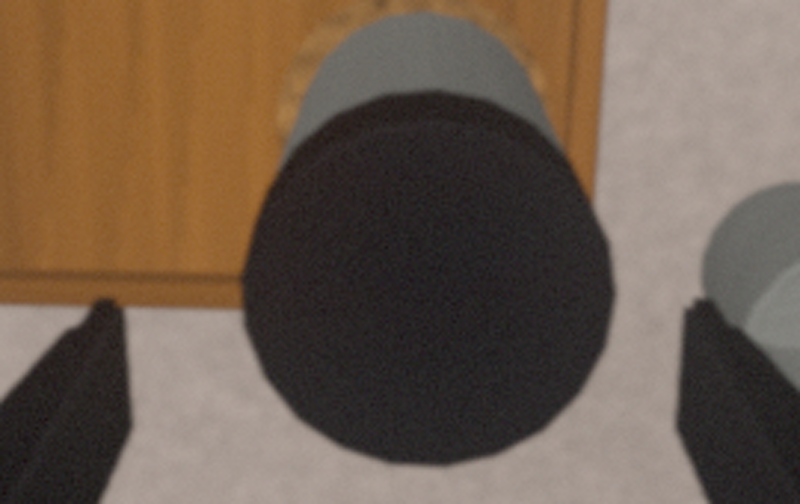

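Run:
```python
from h import *
T=np.load('pics/w2.npy')
p=ray('wrist',(325.1,277.5),124,T);print(p)
T=plan((p[0],p[1],167),0.17); plan((p[0],p[1],81),0.17,T=T,step=45)
```

```text
[654.72861125 -60.52826748 124.        ]
[[4.9, 4.7, 3.8, -0.005, 0.0, -0.004]]
[[43.0, 0.0, 0.0, -0.0, 0.0, -0.0], [43.0, 0.0, 0.0, -0.0, 0.0, -0.0]]
```

step_arm(
  rows=[
    [2.5,4.7,3.8,-0.005,0,-0.004],
    [0,0,0,0,0,0],
    [0,0,0,0,0,0],
  ],
)

```text
t: 2.95
eef_pos: [654.6, -59.9, 173.8]
tcp_rot: [-0.348, 1.565, -0.179]
ft_force: [0.4, -0.3, -1.2]
opening: 0.896
```

Run:
```python
from h import *
T=toolT();print(T.round(3)); plan((654.7,-60.5,81),0.17,T=T,step=45)
```

```text
[[ 5.00000e-03 -1.69000e-01  9.86000e-01  6.54554e+02]
 [-1.00000e-03  9.86000e-01  1.69000e-01 -5.98540e+01]
 [-1.00000e+00 -2.00000e-03  5.00000e-03  1.73825e+02]
 [ 0.00000e+00  0.00000e+00  0.00000e+00  1.00000e+00]]
[[30.9, -0.2, -0.1, -0.0, 0.002, 0.001], [31.0, -0.2, -0.1, -0.0, 0.002, 0.0], [30.9, -0.2, -0.0, -0.0, 0.001, 0.001]]
```

step_arm(
  rows=[
    [31,0,0,0,0.002,0],
    [31,0,0,0,0.002,0],
    [30,0,0,0,0,0],
    [0,0,0,0,0,0],
    [0,0,0,0,0,0],
  ],
)

```text
t: 3.58
eef_pos: [656.6, -59.0, 85.6]
tcp_rot: [-0.491, 1.56, -0.32]
ft_force: [-0.8, -0.6, -0.1]
opening: 0.895
```

Run:
```python
from h import *
im,T=shot('w3'); print(T.round(3))
```

```text
[[ 1.00000e-02 -1.70000e-01  9.85000e-01  6.56598e+02]
 [-3.00000e-03  9.85000e-01  1.70000e-01 -5.89930e+01]
 [-1.00000e+00 -5.00000e-03  9.00000e-03  8.56290e+01]
 [ 0.00000e+00  0.00000e+00  0.00000e+00  1.00000e+00]]
```

View pics/w3.png

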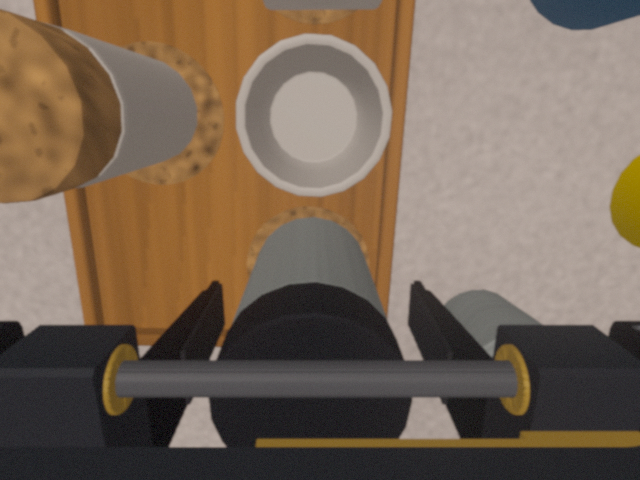

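step_arm(
  rows=[
    [3,-1.2,-2,0,0.01,0.003],
    [0,0,0,0,0,0],
  ],
)

```text
t: 3.88
eef_pos: [655.3, -60.7, 84.5]
tcp_rot: [-1.215, 1.568, -1.044]
ft_force: [0.1, -0.2, -0.4]
opening: 0.893
```

step_arm(
  rows=[
    [0,0,0,0,0,0],
    [0,0,0,0,0,0],
    [0,0,0,0,0,0],
  ],
  grip=40,
)

```text
t: 4.25
eef_pos: [655.4, -60.8, 85.2]
tcp_rot: [-1.074, 1.567, -0.903]
ft_force: [-0.5, 0.2, 0.7]
opening: 0.679
```

step_arm(
  rows=[
    [0,0,0,0,0,0],
    [0,0,0,0,0,0],
  ],
)

```text
t: 4.5
eef_pos: [655.4, -60.8, 85.1]
tcp_rot: [-1.073, 1.567, -0.901]
ft_force: [-1.1, 0.0, 0.4]
opening: 0.676
```

Run:
```python
from h import *
T=toolT();print(T.round(3)); 
T=plan((655,-60.5,240),0.17,T=T,step=50);T=plan((595,-316,240),0.17,T=T,step=55)
```

```text
[[ 2.00000e-03 -1.70000e-01  9.85000e-01  6.55386e+02]
 [-3.00000e-03  9.85000e-01  1.70000e-01 -6.07980e+01]
 [-1.00000e+00 -3.00000e-03  2.00000e-03  8.51200e+01]
 [ 0.00000e+00  0.00000e+00  0.00000e+00  1.00000e+00]]
[[-38.7, -0.0, -0.0, 0.0, 0.0, 0.001], [-38.7, 0.0, -0.0, 0.0, 0.001, 0.001], [-38.7, 0.0, -0.1, 0.001, 0.0, 0.0], [-38.8, 0.1, -0.1, 0.0, 0.001, 0.001]]
[[0.0, -48.3, -20.5, 0.0, -0.0, -0.0], [0.0, -48.3, -20.5, 0.0, -0.0, -0.0], [0.0, -48.4, -20.5, 0.0, -0.0, -0.0], [0.0, -48.3, -20.4, 0.0, -0.0, -0.0], [0.0, -48.4, -20.5, 0.0, -0.0, -0.0]]
```

step_arm(
  rows=[
    [-15,0,0,0,0,0],
    [-38,0,0,0,0,0],
    [-38,0,0,0,0,0],
    [-38,0,0,0,0,0],
    [-20,0,0,0,0,0],
  ],
)

```text
t: 5.12
eef_pos: [653.7, -60.0, 238.5]
tcp_rot: [-3.006, 1.567, -2.835]
ft_force: [0.2, -0.4, -5.9]
opening: 0.68
```

step_arm(
  rows=[
    [0,-48,-20.5,0,0,0],
    [0,-48,-20.5,0,0,0],
    [0,-48,-20.5,0,0,0],
    [0,-40,-18,0,0,0],
    [0,-20,-10,0,0,0],
    [0,0,0,0,0,0],
  ],
)

```text
t: 5.88
eef_pos: [598.4, -280.9, 244.7]
tcp_rot: [-2.008, 1.569, -1.834]
ft_force: [-0.1, 0.6, -4.5]
opening: 0.677
```

Run:
```python
from h import *
im,T=shot('w4'); print(T.round(3))
```

```text
[[-0.00000e+00 -1.73000e-01  9.85000e-01  5.98434e+02]
 [-2.00000e-03  9.85000e-01  1.73000e-01 -2.80900e+02]
 [-1.00000e+00 -2.00000e-03 -1.00000e-03  2.44709e+02]
 [ 0.00000e+00  0.00000e+00  0.00000e+00  1.00000e+00]]
```

View pics/w4.png

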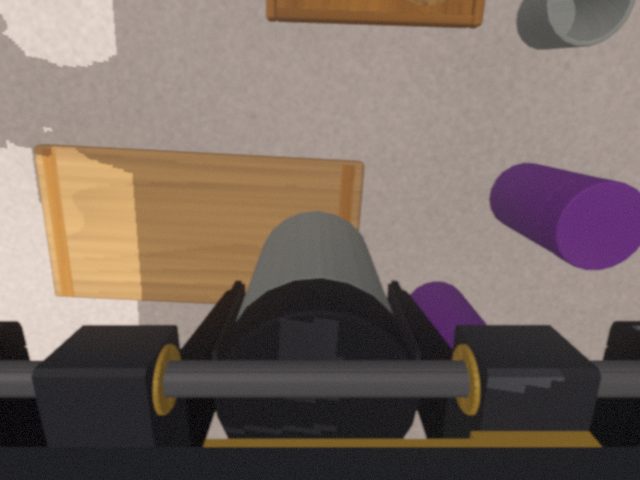

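Run:
```python
from h import *
np.set_printoptions(suppress=True,precision=1)
T=np.load('pics/w4.npy')
q=[ray('wrist',p,18,T) for p in[(37,146),(364,162),(57,297)]]
print(q,np.linalg.norm(q[1]-q[0]),np.linalg.norm(q[2]-q[0]),'c',(q[1]+q[2])/2,np.arctan2(*(q[1]-q[0])[[1,0]]))
c=(q[1]+q[2])/2; d=(q[1]-q[0])/np.linalg.norm(q[1]-q[0])
for t in(-95,0,95):print(t,c+t*d)
```

```text
[array([ 343.4, -268.8,   18. ]), array([ 633.1, -232.1,   18. ]), array([ 359.2, -415.5,   18. ])] 292.04290686187215 147.48580112669117 c [ 496.1 -323.8   18. ] 0.12603255022332735
-95 [ 401.9 -335.7   18. ]
0 [ 496.1 -323.8   18. ]
95 [ 590.4 -311.8   18. ]
```

Run:
```python
from h import *
T=toolT();T=plan((590,-312,240),0.17,T=T);plan((590,-312,102),0.17,T=T,step=50)
```

```text
[[4.8, -30.0, -14.2, 0.004, -0.001, 0.001]]
[[46.0, 0.0, -0.0, 0.0, 0.0, 0.0], [46.0, 0.0, -0.0, 0.0, 0.0, 0.0], [46.0, 0.1, -0.0, 0.0, 0.0, 0.0]]
```

step_arm(
  rows=[
    [5,-28,-13,0.004,0,0],
    [46,-2,-1,0,0,0],
    [46,0,0,0,0,0],
    [38,0,0,0,0,0],
    [0,0,0,0,0,0],
    [0,0,0,0,0,0],
  ],
)

```text
t: 6.68
eef_pos: [594.4, -305.1, 110.1]
tcp_rot: [-0.655, 1.567, -0.476]
ft_force: [0.5, -0.1, -3.8]
opening: 0.677
```

step_arm(
  rows=[
    [9,-4,-3,0,0,0],
    [2,0,0,0,0,0],
    [0,0,0,0,0,0],
  ],
)

```text
t: 7.05
eef_pos: [593.4, -310.0, 102.1]
tcp_rot: [-0.702, 1.562, -0.523]
ft_force: [-0.0, 0.3, -4.9]
opening: 0.682
```

step_arm(
  rows=[
    [3,0,0,0,0,0],
    [2,0,0,0,0,0],
    [0,0,0,0,0,0],
  ],
)

```text
t: 7.42
eef_pos: [593.6, -310.3, 97.6]
tcp_rot: [-0.706, 1.561, -0.527]
ft_force: [-0.3, 0.1, -2.2]
opening: 0.677
```

Run:
```python
from h import *
print(toolT().round(3))
```

```text
[[ 9.00000e-03 -1.78000e-01  9.84000e-01  5.93591e+02]
 [-5.00000e-03  9.84000e-01  1.78000e-01 -3.10274e+02]
 [-1.00000e+00 -7.00000e-03  8.00000e-03  9.76050e+01]
 [ 0.00000e+00  0.00000e+00  0.00000e+00  1.00000e+00]]
```

step_arm(
  rows=[
    [0.8,0,0,0,0.009,0.006],
    [0,0,0,0,0,0],
    [0,0,0,0,0,0],
  ],
)

```text
t: 7.8
eef_pos: [594.2, -310.4, 97.8]
tcp_rot: [-1.885, 1.569, -1.706]
ft_force: [0.4, 1.6, -1.7]
opening: 0.678
```

step_arm(
  rows=[
    [0,0,0,0,0,0],
    [0,0,0,0,0,0],
    [0,0,0,0,0,0],
  ],
  grip=85,
)

```text
t: 8.18
eef_pos: [594.4, -310.8, 98.0]
tcp_rot: [-1.546, 1.569, -1.367]
ft_force: [0.7, 0.7, 0.4]
opening: 0.886
```

Run:
```python
from h import *
im,T=shot('w5');print(T.round(3)); plan((631,98,250),0.17)
```

```text
[[ 0.00000e+00 -1.78000e-01  9.84000e-01  5.94372e+02]
 [-2.00000e-03  9.84000e-01  1.78000e-01 -3.10751e+02]
 [-1.00000e+00 -2.00000e-03  0.00000e+00  9.79820e+01]
 [ 0.00000e+00  0.00000e+00  0.00000e+00  1.00000e+00]]
[[-19.1, 49.4, 13.6, 0.001, 0.0, 0.0], [-19.1, 49.4, 13.5, 0.001, 0.0, 0.0], [-19.1, 49.5, 13.5, 0.001, 0.0, 0.0], [-19.1, 49.5, 13.5, 0.001, 0.0, 0.0], [-19.1, 49.5, 13.4, 0.001, 0.0, 0.0], [-19.1, 49.5, 13.3, 0.001, 0.0, 0.001], [-19.1, 49.5, 13.3, 0.001, 0.0, 0.0], [-19.0, 49.5, 13.3, 0.002, 0.0, 0.001]]
```

View pics/w5.png

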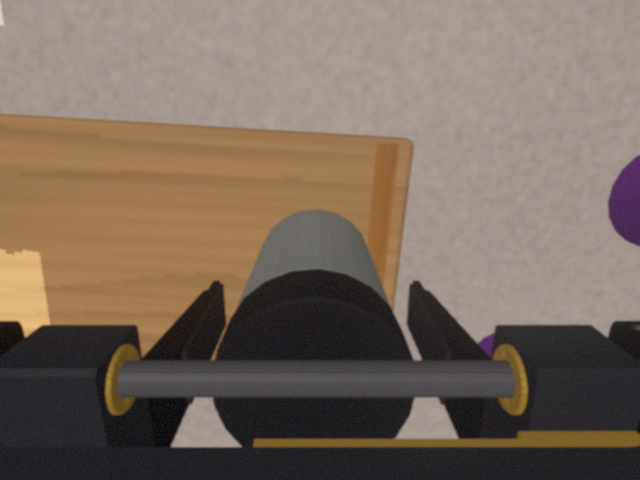

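step_arm(
  rows=[
    [-50,0,0,0,0,0],
    [-55,0,0,0,0,0],
    [-30,10,0,0,0,0],
    [0,55,15,0,0,0],
    [0,55,15,0,0,0],
    [0,55,15,0,0,0],
    [0,55,15,0,0,0],
    [0,55,15,0,0,0],
  ],
)

```text
t: 9.22
eef_pos: [618.3, -12.7, 237.3]
tcp_rot: [-0.87, 1.567, -0.698]
ft_force: [0.0, -0.1, -0.6]
opening: 0.892
```

Run:
```python
from h import *
T=plan((632,98,200),0.17)
```

```text
[[18.6, 53.4, 16.2, 0.001, 0.001, 0.002], [18.6, 53.4, 16.1, 0.001, 0.002, 0.001]]
```

step_arm(
  rows=[
    [18,53,16,0,0,0],
    [18,42,13,0,0,0],
    [0,0,0,0,0,0],
    [0,0,0,0,0,0],
  ],
)

```text
t: 9.72
eef_pos: [630.8, 92.4, 201.1]
tcp_rot: [-0.647, 1.565, -0.471]
ft_force: [-0.2, -1.2, 0.4]
opening: 0.896
```

Run:
```python
from h import *
im,T=shot('w6');print(T.round(3))
```

```text
[[ 5.00000e-03 -1.76000e-01  9.84000e-01  6.30791e+02]
 [-3.00000e-03  9.84000e-01  1.76000e-01  9.24270e+01]
 [-1.00000e+00 -3.00000e-03  5.00000e-03  2.01121e+02]
 [ 0.00000e+00  0.00000e+00  0.00000e+00  1.00000e+00]]
```

View pics/w6.png

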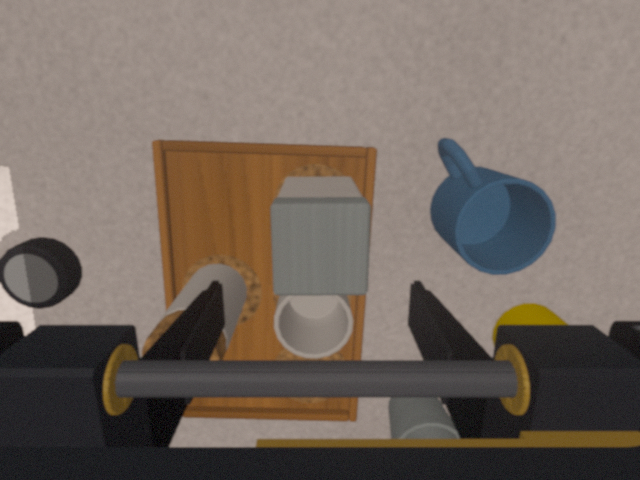

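```bash
python3 -c "
import cv2
im=cv2.imread('pics/w6.png')
cv2.imwrite('pics/w6a.png',cv2.resize(im[165:315,240:400],(640,600),interpolation=2))"
```

```text
(no output)
```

View pics/w6a.png

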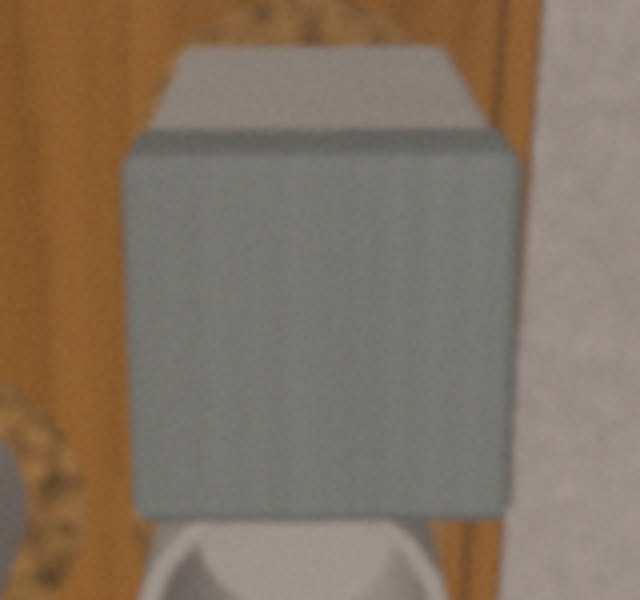

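Run:
```python
from h import *
np.set_printoptions(suppress=True,precision=3)
T=np.load('pics/w6.npy')
sq=[ray('wrist',(240+u/4,165+v/4),120,T) for u,v in[(124,154),(521,149),(512,519),(136,522)]]
print(sq,np.mean(sq,0),[np.linalg.norm(sq[i]-sq[i-1]) for i in range(4)])
a=lambda v:np.arctan2(v[1],v[0])
print(a(sq[1]-sq[0]),a(sq[2]-sq[3]),a(sq[0]-sq[3])-np.pi/2,a(sq[1]-sq[2])-np.pi/2)
c=np.mean(sq,0)
print('cup',ray('wrist',(313,323),64,T))
T2=plan((c[0],c[1],178),0.18);
```

```text
[array([599.717, 122.428, 120.   ]), array([654.56 , 132.934, 120.   ]), array([665.467,  77.098, 120.   ]), array([609.655,  66.697, 120.   ])] [632.35  99.79 120.  ] [np.float64(56.61019173289443), np.float64(55.84055992412559), np.float64(56.89145867538987), np.float64(56.77231718901961)]
0.18926694318973836 0.18423768280999558 0.1764758044712924 0.19290458359490592
cup [641.269  22.125  64.   ]
[[23.1, 7.3, 2.8, -0.004, 0.004, 0.003]]
```

step_arm(
  rows=[
    [5,6,2.5,-0.009,0.005,0.003],
    [0,0,0,0,0,0],
    [25,0,0,0,0,0],
    [0,0,0,0,0,0],
    [0,0,0,0,0,0],
  ],
)

```text
t: 10.4
eef_pos: [633.4, 95.5, 172.7]
tcp_rot: [-0.321, 1.568, -0.139]
ft_force: [0.2, 0.1, 0.6]
opening: 0.896
```

Run:
```python
from h import *
print(toolT().round(3)); plan((632.3,99.5,85),0.186)
```

```text
[[ 2.00000e-03 -1.80000e-01  9.84000e-01  6.33379e+02]
 [-0.00000e+00  9.84000e-01  1.80000e-01  9.55010e+01]
 [-1.00000e+00 -1.00000e-03  2.00000e-03  1.72703e+02]
 [ 0.00000e+00  0.00000e+00  0.00000e+00  1.00000e+00]]
[[43.8, 2.1, -0.3, -0.002, 0.001, 0.0], [43.9, 2.1, -0.2, -0.003, 0.001, 0.001]]
```

step_arm(
  rows=[
    [5,3,-1,-0.004,0,0],
    [40,1,0,0,0.002,0],
    [35,0,0,0,0,0],
    [8,0,0,0,0,0],
    [0,0,0,0,0,0],
    [0,0,0,0,0,0],
  ],
)

```text
t: 11.15
eef_pos: [633.9, 99.9, 87.5]
tcp_rot: [-0.215, 1.563, -0.029]
ft_force: [-0.0, -0.2, 0.3]
opening: 0.895
```

Run:
```python
from h import *
print(toolT().round(3)); plan((632.3,99.5,84),0.186)
```

```text
[[ 8.00000e-03 -1.85000e-01  9.83000e-01  6.33948e+02]
 [-0.00000e+00  9.83000e-01  1.85000e-01  9.98950e+01]
 [-1.00000e+00 -2.00000e-03  8.00000e-03  8.75020e+01]
 [ 0.00000e+00  0.00000e+00  0.00000e+00  1.00000e+00]]
[[3.5, -0.1, -1.7, 0.0, 0.008, 0.002]]
```

step_arm(
  rows=[
    [4,0,-2,0,0.008,0.002],
    [0,0,0,0,0,0],
    [0,0,0,0,0,0],
  ],
)

```text
t: 11.52
eef_pos: [632.7, 99.5, 85.5]
tcp_rot: [0.007, 1.568, 0.193]
ft_force: [-0.4, -0.6, -0.9]
opening: 0.89
```

step_arm(
  rows=[
    [0,0,0,0,0,0],
    [0,0,0,0,0,0],
    [0,0,0,0,0,0],
    [0,0,0,0,0,0],
    [0,0,0,0,0,0],
  ],
  grip=40,
)

```text
t: 12.15
eef_pos: [632.7, 99.5, 85.7]
tcp_rot: [-0.027, 1.568, 0.16]
ft_force: [0.1, -1.1, -0.2]
opening: 0.611
```

Run:
```python
from h import *
print(toolT().round(3));
```

```text
[[ 3.00000e-03 -1.85000e-01  9.83000e-01  6.32729e+02]
 [ 0.00000e+00  9.83000e-01  1.85000e-01  9.95490e+01]
 [-1.00000e+00 -0.00000e+00  3.00000e-03  8.56780e+01]
 [ 0.00000e+00  0.00000e+00  0.00000e+00  1.00000e+00]]
```

step_arm(
  rows=[
    [-15,0,0,0,0,0],
    [-38,0,0,0,0,0],
    [-38,0,0,0,0,0],
    [-38,0,0,0,0,0],
    [-25,0,0,0,0,0],
    [0,0,0,0,0,0],
  ],
)

```text
t: 12.9
eef_pos: [630.8, 99.5, 245.8]
tcp_rot: [2.724, 1.569, 2.91]
ft_force: [0.5, 0.6, -5.4]
opening: 0.609
```

Run:
```python
from h import *
print(toolT().round(3)); plan((496,-324,245),0.18,step=50)
```

```text
[[-2.00000e-03 -1.85000e-01  9.83000e-01  6.30757e+02]
 [ 0.00000e+00  9.83000e-01  1.85000e-01  9.94820e+01]
 [-1.00000e+00  1.00000e-03 -2.00000e-03  2.45835e+02]
 [ 0.00000e+00  0.00000e+00  0.00000e+00  1.00000e+00]]
[[0.1, -43.5, -23.4, 0.001, -0.0, -0.0], [0.1, -43.5, -23.4, 0.001, -0.0, -0.0], [0.1, -43.5, -23.3, 0.001, -0.0, -0.0], [0.1, -43.5, -23.3, 0.001, -0.0, -0.0], [0.1, -43.6, -23.3, 0.0, -0.0, -0.0], [0.1, -43.6, -23.2, 0.001, -0.0, -0.0], [0.1, -43.6, -23.2, 0.0, -0.001, -0.0], [0.1, -43.5, -23.2, 0.001, -0.0, -0.0]]
[[0.0, -43.6, -23.2, 0.0, -0.001, -0.001]]
```

step_arm(
  rows=[
    [0,-43.5,-23.4,0.001,0,0],
    [0,-43.5,-23.4,0.001,0,0],
    [0,-43.5,-23.4,0.001,0,0],
    [0,-43.5,-23.4,0.001,0,0],
    [0,-43.5,-23.4,0.001,0,0],
    [0,-43.5,-23.4,0.001,0,0],
    [0,-43.5,-23.4,0.001,0,0],
    [0,-43.5,-23.4,0,0,0],
  ],
)

```text
t: 13.9
eef_pos: [503.1, -283.6, 236.2]
tcp_rot: [2.599, 1.555, 2.784]
ft_force: [1.1, 0.9, -5.4]
opening: 0.61
```

step_arm(
  rows=[
    [0,-30,-15,0,0,0],
    [0,-5,-3,0,0,0],
    [0,0,0,0,0,0],
  ],
)

```text
t: 14.28
eef_pos: [488.8, -324.2, 232.5]
tcp_rot: [2.516, 1.549, 2.696]
ft_force: [1.1, -0.4, -5.4]
opening: 0.607
```

Run:
```python
from h import *
T=toolT();print(T.round(3)); T=plan((496,-322,240),0.18,step=50);plan((496,-322,110),0.18,step=50,T=T)
```

```text
[[-2.00000e-02 -1.79000e-01  9.84000e-01  4.88794e+02]
 [ 9.00000e-03  9.84000e-01  1.79000e-01 -3.24207e+02]
 [-1.00000e+00  1.30000e-02 -1.80000e-02  2.32456e+02]
 [ 0.00000e+00  0.00000e+00  0.00000e+00  1.00000e+00]]
[[-7.7, 1.0, 7.4, 0.0, -0.018, -0.013]]
[[43.3, 0.0, -0.0, 0.0, 0.0, 0.0], [43.4, 0.0, -0.0, 0.0, 0.0, 0.0], [43.3, 0.0, -0.1, 0.0, 0.0, 0.0]]
```

step_arm(
  rows=[
    [0,1,7,0,-0.018,-0.013],
    [43,0,0,0,0,0],
    [43,0,0,0,0,0],
    [30,0,0,0,0,0],
    [0,0,0,0,0,0],
    [0,0,0,0,0,0],
  ],
)

```text
t: 15.02
eef_pos: [500.7, -315.9, 115.1]
tcp_rot: [-0.588, 1.562, -0.401]
ft_force: [-0.8, -0.5, -4.8]
opening: 0.609
```

Run:
```python
from h import *
T=toolT();print(T.round(3)); T=plan((496,-322,99),0.18,step=50)
```

```text
[[ 8.00000e-03 -1.86000e-01  9.83000e-01  5.00674e+02]
 [-3.00000e-03  9.83000e-01  1.86000e-01 -3.15906e+02]
 [-1.00000e+00 -5.00000e-03  7.00000e-03  1.15103e+02]
 [ 0.00000e+00  0.00000e+00  0.00000e+00  1.00000e+00]]
[[16.1, -5.0, -5.8, 0.007, 0.007, 0.005]]
```

step_arm(
  rows=[
    [12,-5,-6,0.003,0.007,0.005],
    [0,0,0,0,0,0],
    [2.5,0,0,0,0,0],
    [0,0,0,0,0,0],
    [0,0,0,0,0,0],
  ],
)

```text
t: 15.65
eef_pos: [496.6, -323.0, 102.8]
tcp_rot: [-0.836, 1.566, -0.652]
ft_force: [0.2, 0.0, -5.3]
opening: 0.61
```

Run:
```python
from h import *
T=toolT();print(T.round(3)); T=plan((496,-322,97.7),0.186,step=50)
```

```text
[[ 3.00000e-03 -1.83000e-01  9.83000e-01  4.96570e+02]
 [-3.00000e-03  9.83000e-01  1.83000e-01 -3.23027e+02]
 [-1.00000e+00 -3.00000e-03  3.00000e-03  1.02764e+02]
 [ 0.00000e+00  0.00000e+00  0.00000e+00  1.00000e+00]]
[[5.1, 1.1, -0.4, -0.002, 0.003, 0.003]]
```

step_arm(
  rows=[
    [3.5,0,0,0,0.003,0.003],
    [2,0,0,0,0,0],
    [0.5,0,0,0,0,0],
    [0,0,0,0,0,0],
  ],
)

```text
t: 16.15
eef_pos: [496.6, -323.0, 98.3]
tcp_rot: [-1.368, 1.57, -1.184]
ft_force: [-1.7, 0.4, -3.1]
opening: 0.61
```

step_arm(
  rows=[
    [1,0,0,0,0,0],
    [0.5,0,0,0,0,0],
    [0,0,0,0,0,0],
  ],
)

```text
t: 16.52
eef_pos: [496.6, -323.0, 98.3]
tcp_rot: [-1.214, 1.569, -1.03]
ft_force: [-1.4, 0.6, -2.2]
opening: 0.605
```

step_arm(
  rows=[
    [0,0,0,0,0,0],
    [0,0,0,0,0,0],
    [0,0,0,0,0,0],
  ],
  grip=75,
)

```text
t: 16.9
eef_pos: [497.3, -323.5, 98.2]
tcp_rot: [-0.99, 1.567, -0.806]
ft_force: [0.0, 0.6, 0.0]
opening: 0.784
```

Run:
```python
from h import *
im,T=shot('w7');print(T.round(3))
```

```text
[[ 2.00000e-03 -1.83000e-01  9.83000e-01  4.97278e+02]
 [-2.00000e-03  9.83000e-01  1.83000e-01 -3.23482e+02]
 [-1.00000e+00 -3.00000e-03  2.00000e-03  9.82220e+01]
 [ 0.00000e+00  0.00000e+00  0.00000e+00  1.00000e+00]]
```

View pics/w7.png

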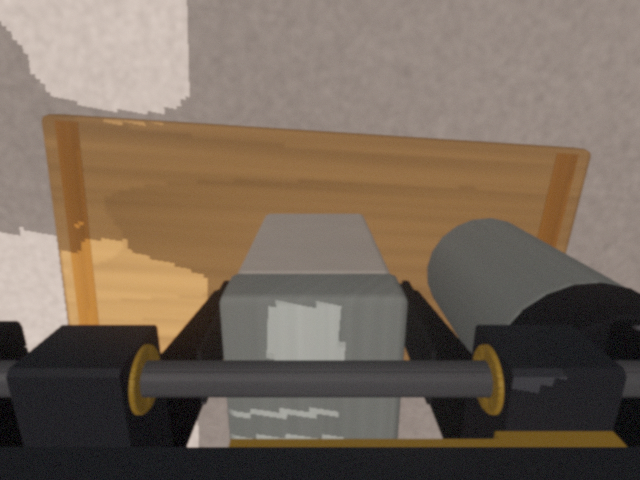

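step_arm(
  rows=[
    [-40,0,0,0,0,0],
    [-50,0,0,0,0,0],
    [-30,15,0,0,0,0],
    [0,55,20,0,0,0],
    [0,55,20,0,0,0],
    [0,55,20,0,0,0],
    [0,55,20,0,0,0],
  ],
  grip=75,
)

```text
t: 17.82
eef_pos: [534.0, -74.7, 221.8]
tcp_rot: [-0.706, 1.565, -0.529]
ft_force: [1.5, 0.4, 0.5]
opening: 0.788
```

Run:
```python
from h import *
T=toolT();print(T.round(3)); T=plan((558,8,200),0.17,step=50)
```

```text
[[ 5.00000e-03 -1.76000e-01  9.84000e-01  5.33981e+02]
 [-3.00000e-03  9.84000e-01  1.76000e-01 -7.47470e+01]
 [-1.00000e+00 -4.00000e-03  5.00000e-03  2.21806e+02]
 [ 0.00000e+00  0.00000e+00  0.00000e+00  1.00000e+00]]
[[10.8, 38.6, 19.1, 0.004, 0.002, 0.002], [10.9, 38.8, 18.9, 0.003, 0.003, 0.002]]
```

step_arm(
  rows=[
    [11,38,19,0.003,0.003,0.002],
    [11,28,13,0.003,0.003,0.002],
    [0,0,0,0,0,0],
    [0,0,0,0,0,0],
  ],
)

```text
t: 18.32
eef_pos: [554.7, 1.5, 199.9]
tcp_rot: [-1.21, 1.57, -1.033]
ft_force: [0.1, -0.2, -0.1]
opening: 0.786
```

Run:
```python
from h import *
im,T=shot('w8');print(T.round(3))
cv2.imwrite('pics/w8a.png',cv2.resize(im[165:340,220:420],(800,700),interpolation=2)[:600])
```

```text
[[ 0.00000e+00 -1.76000e-01  9.84000e-01  5.54678e+02]
 [-0.00000e+00  9.84000e-01  1.76000e-01  1.46500e+00]
 [-1.00000e+00 -0.00000e+00  0.00000e+00  1.99873e+02]
 [ 0.00000e+00  0.00000e+00  0.00000e+00  1.00000e+00]]
```

View pics/w8.png

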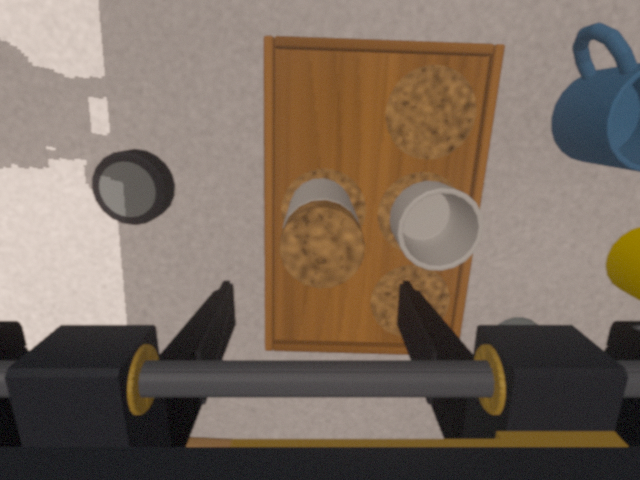

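View pics/w8a.png

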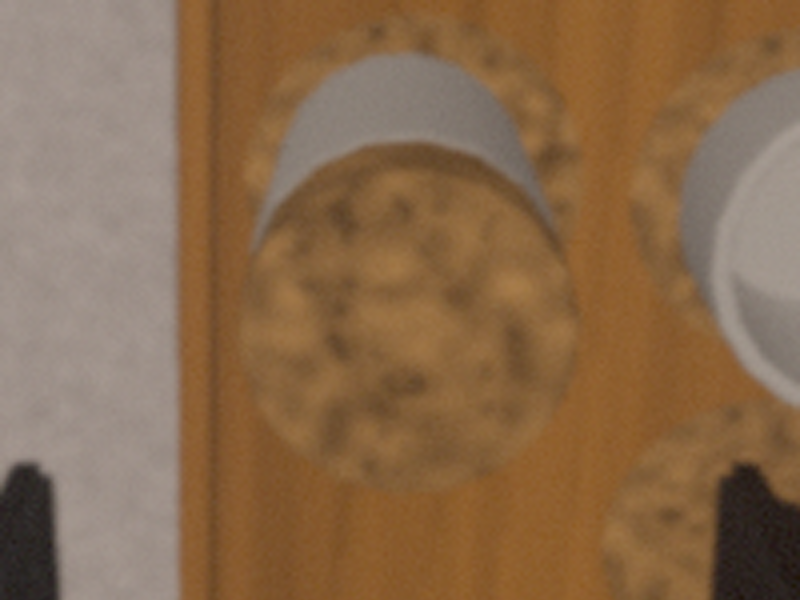

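Run:
```python
from h import *
T=np.load('pics/w8.npy'); np.set_printoptions(suppress=True,precision=2)
p=ray('wrist',(322.5,247),118,T);print(p,'cup',ray('wrist',(434.5,225),64,T))
q=[ray('wrist',a,15,T) for a in[(265,38),(503,45),(266,350)]];print(q,(q[1]+q[2])/2,np.arctan2(*(q[1]-q[0])[[1,0]]),np.linalg.norm(q[1]-q[0]),np.linalg.norm(q[2]-q[0]))
for c in [(430.5,112)]: print('spotL',ray('wrist',c,6,T))
plan((p[0],p[1],175),0.17)
```

```text
[556.46  11.13 118.  ] cup [635.86  24.13  64.  ]
[array([493.35, 129.46,  15.  ]), array([666.63, 155.69,  15.  ]), array([ 530.82, -129.21,   15.  ])] [598.73  13.24  15.  ] 0.15023506328848235 175.25303441665397 261.37087844046613
spotL [628.55 101.08   6.  ]
[[24.9, 9.4, 3.5, 0.006, 0.0, 0.0]]
```

step_arm(
  rows=[
    [20,9,3,0.006,0,0],
    [0,0,0,0,0,0],
    [30,0,0,0,0,0],
    [30,0,0,0,0,0],
    [0,0,0,0,0,0],
    [0,0,0,0,0,0],
  ],
)

```text
t: 19.12
eef_pos: [558.1, 5.0, 123.7]
tcp_rot: [-0.369, 1.563, -0.205]
ft_force: [0.6, 0.4, -0.2]
opening: 0.789
```

Run:
```python
from h import *
T=toolT();print(T.round(3)); T=plan((556.8,11.1,97),0.17,step=50)
```

```text
[[ 7.00000e-03 -1.64000e-01  9.86000e-01  5.58132e+02]
 [-2.00000e-03  9.87000e-01  1.64000e-01  4.96400e+00]
 [-1.00000e+00 -3.00000e-03  7.00000e-03  1.23738e+02]
 [ 0.00000e+00  0.00000e+00  0.00000e+00  1.00000e+00]]
[[26.7, 6.3, -0.5, -0.006, 0.007, 0.003]]
```

step_arm(
  rows=[
    [0,7,-1,-0.006,0.007,0.003],
    [15,2,0,0,0,0],
    [12,0,0,0,0,0],
    [4,0,0,0,0,0],
    [0,0,0,0,0,0],
  ],
)

```text
t: 19.75
eef_pos: [556.2, 14.2, 92.7]
tcp_rot: [-0.125, 1.569, 0.046]
ft_force: [-0.1, -0.3, -0.3]
opening: 0.789
```

Run:
```python
from h import *
im,T=shot('w9');print(T.round(3)); T=plan((556.8,11.1,96),0.17,step=50)
```

```text
[[ 2.00000e-03 -1.70000e-01  9.85000e-01  5.56208e+02]
 [ 0.00000e+00  9.85000e-01  1.70000e-01  1.41980e+01]
 [-1.00000e+00 -0.00000e+00  2.00000e-03  9.26820e+01]
 [ 0.00000e+00  0.00000e+00  0.00000e+00  1.00000e+00]]
[[-3.1, -3.1, 0.0, 0.001, 0.002, 0.0]]
```

View pics/w9.png

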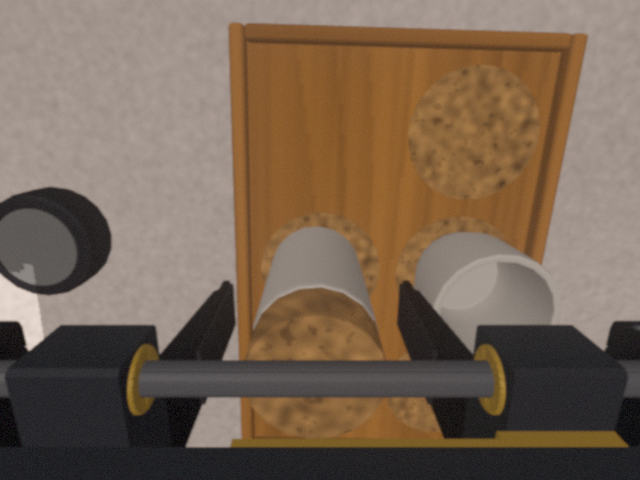

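step_arm(
  rows=[
    [-1,-3,0,0,0,0],
    [0,-1,0,0,0.002,0],
    [0,0,0,0,0,0],
  ],
)

```text
t: 20.18
eef_pos: [557.3, 9.8, 94.5]
tcp_rot: [-0.44, 1.569, -0.269]
ft_force: [-1.1, -0.3, -0.8]
opening: 0.789
```

step_arm(
  rows=[
    [0,0,0,0,0,0],
    [0,0,0,0,0,0],
    [0,0,0,0,0,0],
    [0,0,0,0,0,0],
  ],
  grip=35,
)

```text
t: 20.68
eef_pos: [557.2, 9.8, 94.7]
tcp_rot: [-0.451, 1.569, -0.28]
ft_force: [0.3, 0.3, -0.2]
opening: 0.543
```

Run:
```python
from h import *
T=toolT();print(T.round(3)); T[2,3]+=150; T=plan((402,-332,250),0.175,step=50,T=T)
```

```text
[[ 2.00000e-03 -1.70000e-01  9.85000e-01  5.57237e+02]
 [-0.00000e+00  9.85000e-01  1.70000e-01  9.76900e+00]
 [-1.00000e+00 -1.00000e-03  1.00000e-03  9.46760e+01]
 [ 0.00000e+00  0.00000e+00  0.00000e+00  1.00000e+00]]
[[-0.7, -38.8, -26.4, -0.0, 0.0, 0.0], [-0.7, -38.8, -26.4, -0.001, 0.0, 0.0], [-0.7, -38.8, -26.4, -0.0, 0.0, 0.0], [-0.7, -38.8, -26.4, -0.001, 0.0, 0.0], [-0.7, -38.7, -26.5, -0.0, 0.0, 0.0], [-0.6, -38.7, -26.5, -0.001, 0.0, 0.0], [-0.7, -38.7, -26.5, -0.0, 0.001, 0.0], [-0.6, -38.8, -26.5, -0.001, 0.0, 0.001]]
```

step_arm(
  rows=[
    [-15,0,0,0,0,0],
    [-38,0,0,0,0,0],
    [-38,0,0,0,0,0],
    [-38,0,0,0,0,0],
    [-25,0,0,0,0,0],
  ],
)

```text
t: 21.3
eef_pos: [555.4, 10.1, 254.1]
tcp_rot: [2.93, 1.567, 3.101]
ft_force: [-0.1, 0.0, -3.8]
opening: 0.542
```

step_arm(
  rows=[
    [-0.7,-39,-26.5,0,0,0],
    [-0.7,-39,-26.5,0,0,0],
    [-0.7,-39,-26.5,0,0,0],
    [-0.7,-39,-26.5,0,0,0],
    [-0.7,-39,-26.5,0,0,0],
    [-0.7,-39,-26.5,0,0,0],
    [0,-30,-20,0,0,0],
    [0,-8,-7,0,0,0],
  ],
)

```text
t: 22.3
eef_pos: [413.4, -296.6, 267.0]
tcp_rot: [-0.785, 1.568, -0.611]
ft_force: [-0.5, -0.8, -4.0]
opening: 0.543
```

step_arm(
  rows=[
    [0,0,0,0,0,0],
    [0,0,0,0,0,0],
  ],
)

```text
t: 22.55
eef_pos: [413.2, -295.7, 267.5]
tcp_rot: [-0.627, 1.568, -0.453]
ft_force: [1.0, 0.7, -4.2]
opening: 0.541
```

Run:
```python
from h import *
T=toolT();print(T.round(3)); T=plan((402,-333,245),0.175,step=50);T=plan((402,-333,120),0.175,step=45,T=T)
```

```text
[[ 3.00000e-03 -1.73000e-01  9.85000e-01  4.13249e+02]
 [-1.00000e-03  9.85000e-01  1.73000e-01 -2.95720e+02]
 [-1.00000e+00 -2.00000e-03  2.00000e-03  2.67524e+02]
 [ 0.00000e+00  0.00000e+00  0.00000e+00  1.00000e+00]]
[[22.5, -34.7, -17.6, -0.002, 0.002, 0.002]]
[[41.7, -0.0, -0.0, 0.0, 0.0, -0.0], [41.7, -0.0, -0.0, 0.0, 0.0, -0.0], [41.6, -0.1, -0.0, 0.0, 0.0, -0.0]]
```

step_arm(
  rows=[
    [22,-34,-17,0,0.002,0.002],
    [30,-8,-4,0,0,0],
    [42,0,0,0,0,0],
    [40,0,0,0,0,0],
    [0,0,0,0,0,0],
    [0,0,0,0,0,0],
  ],
)

```text
t: 23.3
eef_pos: [404.4, -337.6, 133.1]
tcp_rot: [-0.689, 1.567, -0.507]
ft_force: [-0.6, 0.2, -3.6]
opening: 0.54
```

Run:
```python
from h import *
T=toolT();print(T.round(3)); T=plan((402,-333,108),0.175,step=50)
```

```text
[[ 4.00000e-03 -1.81000e-01  9.84000e-01  4.04358e+02]
 [-2.00000e-03  9.84000e-01  1.81000e-01 -3.37643e+02]
 [-1.00000e+00 -3.00000e-03  3.00000e-03  1.33100e+02]
 [ 0.00000e+00  0.00000e+00  0.00000e+00  1.00000e+00]]
[[25.1, 5.1, -1.6, 0.007, 0.003, 0.003]]
```

step_arm(
  rows=[
    [12,4,-1,0.004,0.003,0.003],
    [9,0,0,0,0,0],
    [3,0,0,0,0,0],
    [0,0,0,0,0,0],
  ],
)

```text
t: 23.8
eef_pos: [403.8, -334.0, 110.6]
tcp_rot: [-0.912, 1.566, -0.734]
ft_force: [0.2, 0.3, -3.7]
opening: 0.542
```

step_arm(
  rows=[
    [2.5,0,0,0,0.003,0.003],
    [2,0,0,0,0,0],
    [0.5,0,0,0,0,0],
    [0,0,0,0,0,0],
  ],
)

```text
t: 24.3
eef_pos: [403.9, -334.7, 106.8]
tcp_rot: [-1.418, 1.569, -1.24]
ft_force: [0.3, -0.3, -3.3]
opening: 0.541
```

step_arm(
  rows=[
    [0.8,0,0,0,0,0],
    [0.5,0,0,0,0,0],
    [0,0,0,0,0,0],
  ],
)

```text
t: 24.68
eef_pos: [403.9, -335.0, 106.7]
tcp_rot: [-1.327, 1.567, -1.149]
ft_force: [-0.1, 0.8, -2.8]
opening: 0.541
```

step_arm(
  rows=[
    [1,0,0,0,0,0],
    [0.8,0,0,0,0,0],
    [0.5,0,0,0,0,0],
  ],
)

```text
t: 25.05
eef_pos: [404.0, -335.3, 106.6]
tcp_rot: [-1.276, 1.566, -1.097]
ft_force: [-1.7, 2.5, 5.2]
opening: 0.542
```

step_arm(
  rows=[
    [0,0,0,0,0,0],
    [0,0,0,0,0,0],
    [0,0,0,0,0,0],
  ],
  grip=72,
)

```text
t: 25.42
eef_pos: [404.4, -335.8, 106.7]
tcp_rot: [-1.224, 1.564, -1.045]
ft_force: [0.4, 0.4, -1.0]
opening: 0.745
```

Run:
```python
from h import *
im,T=shot('w10');print(T.round(3))
cv2.imwrite('pics/sc1.png',env.read_camera('scene')[140:400,110:450,::-1])
```

```text
[[ 3.00000e-03 -1.77000e-01  9.84000e-01  4.04369e+02]
 [-6.00000e-03  9.84000e-01  1.77000e-01 -3.35799e+02]
 [-1.00000e+00 -6.00000e-03  2.00000e-03  1.06662e+02]
 [ 0.00000e+00  0.00000e+00  0.00000e+00  1.00000e+00]]
```

View pics/sc1.png

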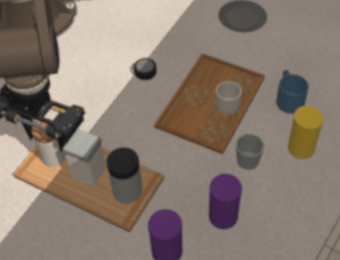

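step_arm(
  rows=[
    [-40,0,0,0,0,0],
    [-50,0,0,0,0,0],
    [-40,10,0,0,0.002,0.006],
    [-10,45,40,0,0,0],
    [0,45,40,0,0,0],
    [0,45,40,0,0,0],
    [0,45,40,0,0,0],
  ],
  grip=80,
)

```text
t: 26.4
eef_pos: [530.4, -117.5, 251.7]
tcp_rot: [-0.113, 1.569, 0.057]
ft_force: [0.6, -1.3, 0.1]
opening: 0.841
```

Run:
```python
from h import *
T=toolT();print(T.round(3)); T=plan((641,15,170),0.17,step=52)
```

```text
[[ 2.00000e-03 -1.70000e-01  9.85000e-01  5.30416e+02]
 [ 0.00000e+00  9.85000e-01  1.70000e-01 -1.17542e+02]
 [-1.00000e+00 -0.00000e+00  2.00000e-03  2.51657e+02]
 [ 0.00000e+00  0.00000e+00  0.00000e+00  1.00000e+00]]
[[20.5, 28.0, 32.8, 0.0, 0.001, 0.0], [20.4, 28.0, 32.9, 0.0, 0.0, 0.0], [20.5, 27.9, 32.8, 0.0, 0.001, 0.0], [20.4, 28.0, 32.9, 0.001, 0.0, 0.0]]
```

step_arm(
  rows=[
    [20,28,33,0,0,0],
    [20,28,33,0,0,0],
    [20,28,33,0,0,0],
    [20,15,20,0,0,0],
    [0,0,0,0,0,0],
    [0,0,0,0,0,0],
  ],
)

```text
t: 27.15
eef_pos: [634.9, 8.2, 169.6]
tcp_rot: [-0.36, 1.568, -0.184]
ft_force: [-0.0, 0.5, 0.4]
opening: 0.84
```

Run:
```python
from h import *
im,T=shot('w11');print(T.round(3))
```

```text
[[ 3.00000e-03 -1.75000e-01  9.85000e-01  6.34949e+02]
 [-1.00000e-03  9.85000e-01  1.75000e-01  8.22600e+00]
 [-1.00000e+00 -1.00000e-03  3.00000e-03  1.69567e+02]
 [ 0.00000e+00  0.00000e+00  0.00000e+00  1.00000e+00]]
```

View pics/w11.png

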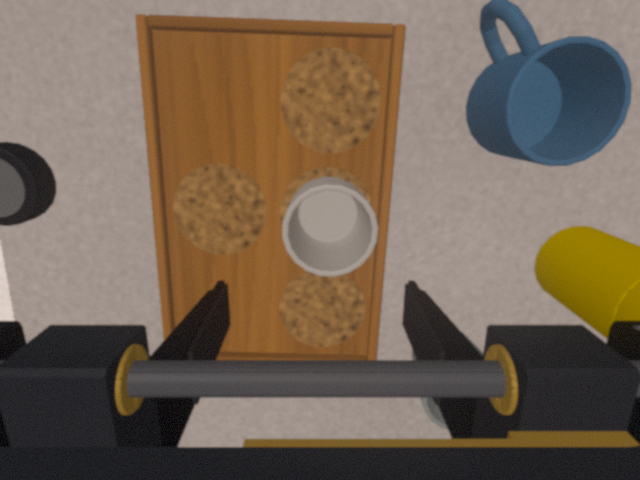

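Run:
```python
from h import *
np.set_printoptions(suppress=True,precision=1)
T=np.load('pics/w11.npy')
p=ray('wrist',(329.5,228),64,T);print(p,ray('wrist',(282,228),64,T)-ray('wrist',(377,228),64,T))
for c in[(330.5,100),(220,209),(322,311)]:print(ray('wrist',c,6,T))
plan((p[0],p[1],130),0.17)
```

```text
[640.9  23.6  64. ] [-59.5 -10.6   0. ]
[628.9 101.5   6. ]
[559.7   8.3   6. ]
[653.  -63.7   6. ]
[[39.7, 14.3, 8.5, 0.006, 0.003, 0.001]]
```

step_arm(
  rows=[
    [20,14,8,0.004,0.003,0],
    [10,5,2,0,0,0],
    [0,0,0,0,0,0],
    [0,0,0,0,0,0],
  ],
)

```text
t: 27.7
eef_pos: [641.5, 28.5, 138.8]
tcp_rot: [-0.924, 1.569, -0.755]
ft_force: [0.9, 0.3, -0.2]
opening: 0.841
```

Run:
```python
from h import *
T=toolT();print(T.round(3)); T=plan((641,22.7,110),0.17)
```

```text
[[ 1.00000e-03 -1.69000e-01  9.86000e-01  6.41518e+02]
 [-1.00000e-03  9.86000e-01  1.69000e-01  2.84690e+01]
 [-1.00000e+00 -1.00000e-03  1.00000e-03  1.38760e+02]
 [ 0.00000e+00  0.00000e+00  0.00000e+00  1.00000e+00]]
[[28.8, -5.6, -1.5, -0.0, 0.001, 0.001]]
```

step_arm(
  rows=[
    [12,-5,-1.5,0,0,0],
    [12,-1,0,0,0.001,0],
    [0,0,0,0,0,0],
    [0,0,0,0,0,0],
  ],
)

```text
t: 28.2
eef_pos: [641.0, 21.1, 113.2]
tcp_rot: [-1.476, 1.569, -1.308]
ft_force: [0.6, 0.9, 0.6]
opening: 0.84
```

Run:
```python
from h import *
im,T=shot('w12');print(T.round(3)); T=plan((641,22.7,50),0.17,step=35)
```

```text
[[ 0.00000e+00 -1.68000e-01  9.86000e-01  6.41000e+02]
 [-2.00000e-03  9.86000e-01  1.68000e-01  2.11340e+01]
 [-1.00000e+00 -2.00000e-03  0.00000e+00  1.13182e+02]
 [ 0.00000e+00  0.00000e+00  0.00000e+00  1.00000e+00]]
[[31.6, 0.8, 0.1, -0.001, 0.0, 0.001], [31.6, 0.8, 0.2, -0.0, 0.0, 0.001]]
```

View pics/w12.png

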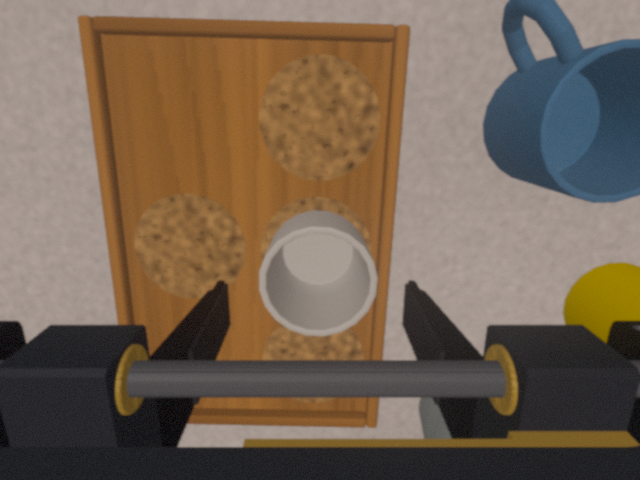

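Run:
```python
from h import *
T=np.load('pics/w12.npy');print(ray('wrist',(318.5,279),64,T))
```

```text
[641.5107713   23.87545565  64.        ]
```

step_arm(
  rows=[
    [20,1,1,0,0,0],
    [25,0.5,0,0,0.001,0],
    [16,0,0,0,0.001,0],
    [4,0,0,0,0,0],
    [0,0,0,0,0,0],
  ],
)

```text
t: 28.88
eef_pos: [641.8, 23.2, 44.1]
tcp_rot: [-2.361, 1.568, -2.192]
ft_force: [0.4, 0.4, -0.9]
opening: 0.841
```

Run:
```python
from h import *
T=toolT();print(T.round(3)); T=plan((641.5,22.5,48),0.17,step=35)
```

```text
[[-1.00000e-03 -1.68000e-01  9.86000e-01  6.41811e+02]
 [-2.00000e-03  9.86000e-01  1.68000e-01  2.31630e+01]
 [-1.00000e+00 -2.00000e-03 -2.00000e-03  4.41160e+01]
 [ 0.00000e+00  0.00000e+00  0.00000e+00  1.00000e+00]]
[[-3.9, -0.6, -0.4, -0.001, -0.002, 0.002]]
```

step_arm(
  rows=[
    [-4,0,0,0,0,0],
    [-1,0,0,0,0,0],
    [0,0,0,0,0,0],
  ],
)

```text
t: 29.25
eef_pos: [642.6, 23.1, 51.2]
tcp_rot: [-1.138, 1.568, -0.968]
ft_force: [0.9, -0.3, -0.3]
opening: 0.84
```

step_arm(
  rows=[
    [0,0,0,0,0,0],
    [0,0,0,0,0,0],
    [0,0,0,0,0,0],
    [0,0,0,0,0,0],
  ],
  grip=45,
)

```text
t: 29.75
eef_pos: [642.6, 23.1, 51.7]
tcp_rot: [-1.01, 1.568, -0.84]
ft_force: [0.7, -0.2, 0.3]
opening: 0.646
```

Run:
```python
from h import *
T=toolT();print(T.round(3)); T[2,3]+=150; plan((506,320,220),0.17,T=T,step=50)
```

```text
[[ 2.00000e-03 -1.68000e-01  9.86000e-01  6.42622e+02]
 [-2.00000e-03  9.86000e-01  1.68000e-01  2.30850e+01]
 [-1.00000e+00 -2.00000e-03  1.00000e-03  5.16680e+01]
 [ 0.00000e+00  0.00000e+00  0.00000e+00  1.00000e+00]]
[[-2.7, 45.1, -12.1, -0.0, 0.0, 0.0], [-2.8, 45.1, -12.1, -0.0, 0.0, 0.0], [-2.7, 45.1, -12.1, -0.0, 0.0, 0.0], [-2.8, 45.1, -12.1, -0.0, 0.0, 0.001], [-2.7, 45.1, -12.1, -0.0, 0.0, 0.0], [-2.7, 45.1, -12.1, -0.0, 0.001, 0.001], [-2.6, 45.0, -12.0, -0.001, 0.0, 0.0]]
```

step_arm(
  rows=[
    [-15,0,0,0,0,0],
    [-38,0,0,0,0,0],
    [-38,0,0,0,0,0],
    [-30,20,-5,0,0,0],
    [-5,45,-12,0,0,0],
    [0,45,-12,0,0,0],
    [0,45,-12,0,0,0],
    [0,35,-10,0,0,0],
  ],
)

```text
t: 30.75
eef_pos: [559.0, 204.9, 187.5]
tcp_rot: [-0.309, 1.565, -0.145]
ft_force: [0.3, 0.1, -1.5]
opening: 0.649
```

step_arm(
  rows=[
    [0,10,-15,0,0,0],
    [0,0,-15,0,0,0],
    [0,0,-10,0,0,0],
    [0,0,0,0,0,0],
    [0,0,0,0,0,0],
  ],
)

```text
t: 31.38
eef_pos: [515.4, 207.3, 189.2]
tcp_rot: [-0.266, 1.563, -0.101]
ft_force: [0.3, 0.1, -1.7]
opening: 0.649
```

Run:
```python
from h import *
im,T=shot('w13');print(T.round(3))
```

```text
[[ 8.00000e-03 -1.64000e-01  9.86000e-01  5.15447e+02]
 [-1.00000e-03  9.86000e-01  1.64000e-01  2.07251e+02]
 [-1.00000e+00 -2.00000e-03  8.00000e-03  1.89169e+02]
 [ 0.00000e+00  0.00000e+00  0.00000e+00  1.00000e+00]]
```

View pics/w13.png

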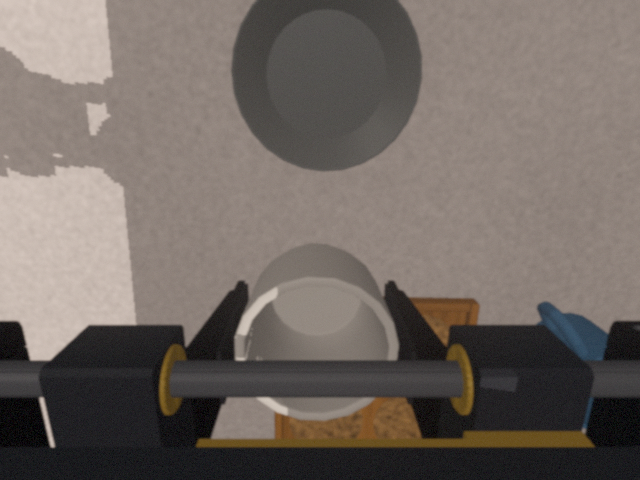

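Run:
```python
from h import *
T=np.load('pics/w13.npy');p=ray('wrist',(326.5,73),7,T);print(p, ray('wrist',(266,73),7,T)-ray('wrist',(387,73),7,T),ray('wrist',(326,10),7,T)-ray('wrist',(326,139),7,T))
plan((p[0],p[1]-45,160),0.17)
```

```text
[505.57314223 319.51902714   7.        ] [-88.83796702 -14.91058128   0.        ] [-15.41593664  88.22886908   0.        ]
[[14.5, 34.0, 0.6, -0.002, 0.004, 0.001], [14.5, 34.0, 0.7, -0.003, 0.003, 0.001]]
```

step_arm(
  rows=[
    [20,34,0.7,-0.003,0.004,0.001],
    [25,30,0.7,-0.003,0.004,0.001],
    [10,4,0,0,0,0],
    [0,0,0,0,0,0],
    [0,0,0,0,0,0],
  ],
)

```text
t: 32.05
eef_pos: [508.5, 274.3, 133.1]
tcp_rot: [-0.095, 1.569, 0.073]
ft_force: [0.1, 0.6, -1.3]
opening: 0.65
```

Run:
```python
from h import *
im,T=shot('w14');print(T.round(3))
```

```text
[[ 2.00000e-03 -1.67000e-01  9.86000e-01  5.08482e+02]
 [ 0.00000e+00  9.86000e-01  1.67000e-01  2.74256e+02]
 [-1.00000e+00 -0.00000e+00  2.00000e-03  1.33147e+02]
 [ 0.00000e+00  0.00000e+00  0.00000e+00  1.00000e+00]]
```

View pics/w14.png

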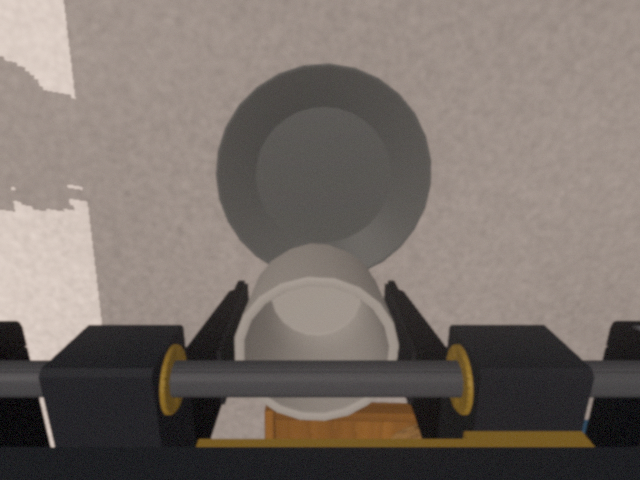

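Run:
```python
from h import *
T=np.load('pics/w14.npy');print(ray('wrist',(323,173),7,T), ray('wrist',(324,167.5),16,T), np.linalg.norm(ray('wrist',(217,168),16,T)-ray('wrist',(431,168),16,T)))
plan((506.5,318.5,110),0.17)
```

```text
[505.12313959 320.53849217   7.        ] [504.78329297 325.26231416  16.        ] 136.255708635514
[[23.2, 44.1, 5.4, -0.002, 0.002, 0.0]]
```

Run:
```python
from h import *
im=cv2.imread('pics/w14.png')[50:290,200:450]
im=cv2.convertScaleAbs(im,alpha=1.8,beta=-60)
cv2.imwrite('pics/w14a.png',cv2.resize(im,(625,600),interpolation=2))
```

```text
(no output)
```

View pics/w14a.png

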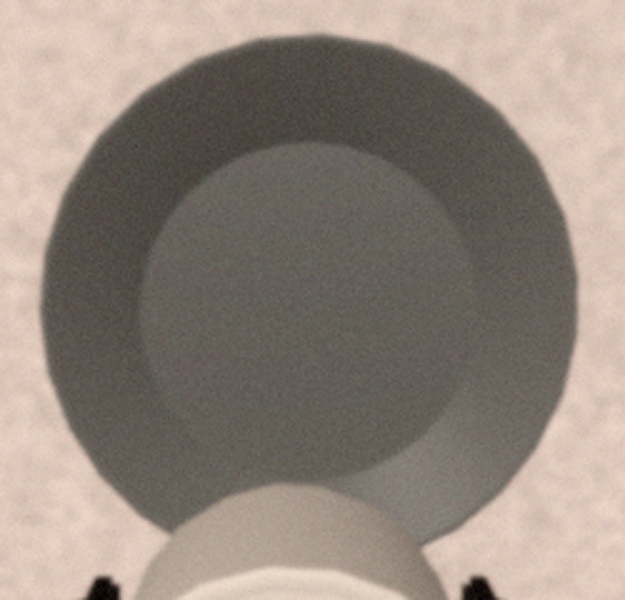

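step_arm(
  rows=[
    [8,30,3,0,0.002,0],
    [10,22,2,0,0,0],
    [5,2,0,0,0,0],
    [0,0,0,0,0,0],
    [0,0,0,0,0,0],
  ],
)

```text
t: 32.72
eef_pos: [505.9, 327.5, 111.4]
tcp_rot: [0.015, 1.568, 0.18]
ft_force: [-0.7, 0.4, -1.7]
opening: 0.647
```

Run:
```python
from h import *
T=toolT();print(T.round(3)); T=plan((505.3,320.5,70),0.17,step=35)
```

```text
[[ 2.00000e-03 -1.65000e-01  9.86000e-01  5.05851e+02]
 [ 0.00000e+00  9.86000e-01  1.65000e-01  3.27529e+02]
 [-1.00000e+00  0.00000e+00  3.00000e-03  1.11379e+02]
 [ 0.00000e+00  0.00000e+00  0.00000e+00  1.00000e+00]]
[[20.7, -3.4, -0.9, -0.002, 0.001, -0.0], [20.7, -3.4, -0.9, -0.003, 0.002, -0.0]]
```

step_arm(
  rows=[
    [15,-4,-1,0,0.002,0],
    [15,-3,-1,0,0,0],
    [10,0,0,0,0,0],
    [4,0,0,0,0,0],
    [0,0,0,0,0,0],
  ],
)

```text
t: 33.35
eef_pos: [505.1, 318.5, 63.8]
tcp_rot: [-2.692, 1.57, -2.528]
ft_force: [0.1, -0.1, -1.4]
opening: 0.651
```

Run:
```python
from h import *
T=toolT();print(T.round(3)); T=plan((505.3,320.5,54),0.17,step=35)
```

```text
[[-1.00000e-03 -1.63000e-01  9.87000e-01  5.05102e+02]
 [-0.00000e+00  9.87000e-01  1.63000e-01  3.18494e+02]
 [-1.00000e+00 -0.00000e+00 -1.00000e-03  6.38100e+01]
 [ 0.00000e+00  0.00000e+00  0.00000e+00  1.00000e+00]]
[[9.8, 2.0, 0.5, -0.006, -0.001, 0.0]]
```

step_arm(
  rows=[
    [5,3,0.5,0,-0.001,0],
    [3,0,0,0,0,0],
    [2,0,0,0,0,0],
    [0.5,0,0,0,0,0],
    [0,0,0,0,0,0],
  ],
)

```text
t: 33.98
eef_pos: [505.4, 322.2, 53.4]
tcp_rot: [0.072, 1.569, 0.237]
ft_force: [-1.7, 1.0, -0.9]
opening: 0.649
```

step_arm(
  rows=[
    [0.7,0,0,0,0,0],
    [0.5,0,0,0,0,0],
    [0,0,0,0,0,0],
  ],
)

```text
t: 34.35
eef_pos: [505.5, 322.3, 52.7]
tcp_rot: [0.156, 1.568, 0.32]
ft_force: [0.5, -0.4, -0.7]
opening: 0.648
```

step_arm(
  rows=[
    [0,0,0,0,0,0],
    [0,0,0,0,0,0],
    [0,0,0,0,0,0],
  ],
  grip=82,
)

```text
t: 34.72
eef_pos: [505.8, 322.4, 52.8]
tcp_rot: [0.172, 1.568, 0.336]
ft_force: [0.3, -0.7, -0.3]
opening: 0.852
```

step_arm(
  rows=[
    [-15,0,0,0,0,0],
    [-30,0,0,0,0,0],
    [-40,-15,0,0,0,0],
    [-20,-40,0,0,0,0],
    [0,-20,0,0,0,0],
    [0,0,0,0,0,0],
  ],
)

```text
t: 35.48
eef_pos: [518.2, 246.9, 164.6]
tcp_rot: [0.125, 1.565, 0.29]
ft_force: [-0.1, 0.4, 0.3]
opening: 0.864
```

Run:
```python
from h import *
im,T=shot('w15');print(T.round(3))
```

```text
[[ 6.00000e-03 -1.64000e-01  9.86000e-01  5.18191e+02]
 [ 2.00000e-03  9.86000e-01  1.64000e-01  2.46924e+02]
 [-1.00000e+00  1.00000e-03  6.00000e-03  1.64607e+02]
 [ 0.00000e+00  0.00000e+00  0.00000e+00  1.00000e+00]]
```

View pics/w15.png

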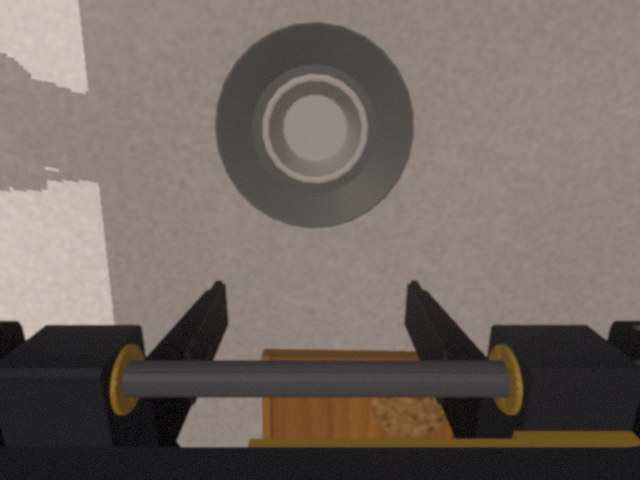

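Run:
```python
from h import *
T=np.load('pics/w15.npy');print('cup',ray('wrist',(315,128),65,T),'saucer', ray('wrist',(314.5,125),16,T))
im=cv2.imread('pics/w15.png')[10:240,200:430]
cv2.imwrite('pics/w15a.png',cv2.resize(cv2.convertScaleAbs(im,alpha=1.6,beta=-40),(600,600),interpolation=2))
```

```text
cup [505.35146112 321.60098422  65.        ] saucer [505.04426853 322.1309581   16.        ]
```

View pics/w15a.png

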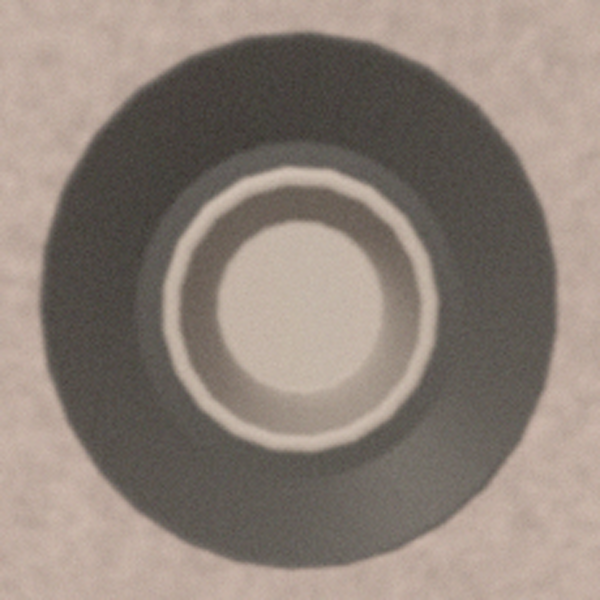

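Run:
```python
from h import *
T=plan((594.3,-311,235),0.175,step=50)
```

```text
[[-5.9, -46.9, -1.4, -0.001, 0.0, -0.0], [-5.9, -47.0, -1.4, -0.001, 0.001, -0.0], [-5.9, -46.9, -1.5, -0.001, 0.0, -0.0], [-5.9, -47.0, -1.5, -0.001, 0.001, -0.0], [-5.9, -46.9, -1.6, -0.001, 0.0, -0.0], [-5.9, -46.9, -1.6, -0.001, 0.001, -0.0], [-5.9, -47.0, -1.7, -0.001, 0.0, -0.0], [-5.9, -46.9, -1.7, -0.001, 0.001, -0.0]]
[[-5.9, -47.0, -1.8, -0.0, 0.0, -0.0], [-6.0, -46.9, -1.8, -0.001, 0.001, -0.0], [-5.9, -47.0, -1.8, -0.0, 0.0, -0.0], [-5.9, -46.9, -1.8, -0.001, 0.001, -0.001]]
```

step_arm(
  rows=[
    [-6,-47,-1.5,-0.001,0,0],
    [-6,-47,-1.5,-0.001,0,0],
    [-6,-47,-1.5,-0.001,0,0],
    [-6,-47,-1.5,-0.001,0,0],
    [-6,-47,-1.5,-0.001,0,0],
    [-6,-47,-1.5,-0.001,0,0],
    [-6,-47,-1.5,-0.001,0,0],
    [-6,-47,-1.5,-0.001,0,0],
  ],
)

```text
t: 36.52
eef_pos: [572.3, -125.1, 205.6]
tcp_rot: [2.311, 1.564, 2.496]
ft_force: [0.5, -0.5, -1.0]
opening: 0.862
```

Run:
```python
from h import *
T=toolT();print(T.round(3));T=plan((594.3,-311,225),0.175,step=50)
```

```text
[[-5.00000e-03 -1.84000e-01  9.83000e-01  5.72288e+02]
 [ 4.00000e-03  9.83000e-01  1.84000e-01 -1.25111e+02]
 [-1.00000e+00  5.00000e-03 -5.00000e-03  2.05564e+02]
 [ 0.00000e+00  0.00000e+00  0.00000e+00  1.00000e+00]]
[[-5.1, -46.7, -3.2, 0.002, -0.001, -0.001], [-5.0, -46.7, -3.0, 0.003, -0.001, -0.001], [-5.0, -46.7, -2.9, 0.002, -0.001, -0.001], [-4.9, -46.6, -2.9, 0.003, -0.002, -0.002]]
```

step_arm(
  rows=[
    [-6,-47,-3,0.002,-0.001,-0.001],
    [-6,-47,-3,0.002,-0.001,-0.001],
    [-3,-45,-3,0.002,-0.001,-0.001],
    [0,-30,-3,0,0,0],
    [0,0,0,0,0,0],
    [0,0,0,0,0,0],
  ],
  grip=84,
)

```text
t: 37.28
eef_pos: [594.5, -295.5, 213.5]
tcp_rot: [2.298, 1.56, 2.478]
ft_force: [-0.7, 0.5, 0.1]
opening: 0.882
```

Run:
```python
from h import *
im,T=shot('w16');print(T.round(3));T=plan((594.3,-310.7,150),0.175,step=50)
```

```text
[[-9.00000e-03 -1.79000e-01  9.84000e-01  5.94518e+02]
 [ 7.00000e-03  9.84000e-01  1.79000e-01 -2.95511e+02]
 [-1.00000e+00  8.00000e-03 -7.00000e-03  2.13497e+02]
 [ 0.00000e+00  0.00000e+00  0.00000e+00  1.00000e+00]]
[[31.7, -7.8, -1.2, 0.003, -0.004, -0.004], [31.8, -7.6, -1.4, 0.002, -0.003, -0.004]]
```

View pics/w16.png

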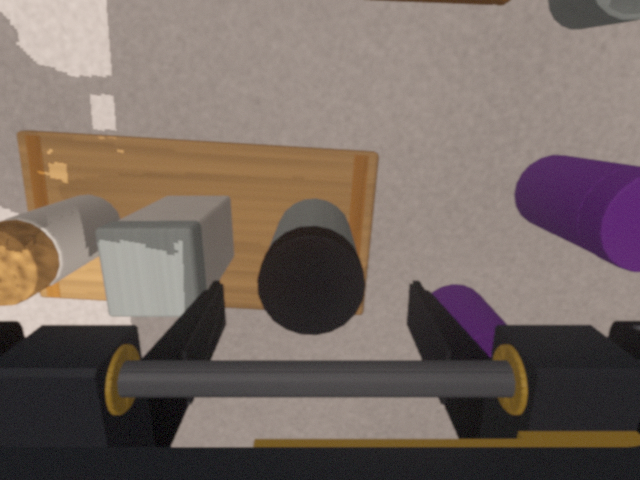

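step_arm(
  rows=[
    [5,-12,-2,0.003,-0.004,-0.004],
    [10,-6,0,0,-0.003,-0.004],
    [10,0,0,0,0,0],
    [0,0,0,0,0,0],
    [0,0,0,0,0,0],
  ],
)

```text
t: 37.95
eef_pos: [596.1, -312.3, 186.2]
tcp_rot: [2.489, 1.57, 2.669]
ft_force: [0.3, -0.8, 0.5]
opening: 0.883
```

Run:
```python
from h import *
T=toolT();print(T.round(3));T=plan((594.2,-310.7,98),0.178,step=38)
```

```text
[[-1.00000e-03 -1.79000e-01  9.84000e-01  5.96096e+02]
 [ 0.00000e+00  9.84000e-01  1.79000e-01 -3.12273e+02]
 [-1.00000e+00  1.00000e-03 -1.00000e-03  1.86197e+02]
 [ 0.00000e+00  0.00000e+00  0.00000e+00  1.00000e+00]]
[[29.4, 0.6, -0.5, 0.0, -0.0, -0.0], [29.4, 0.6, -0.5, 0.001, -0.0, -0.0], [29.4, 0.6, -0.5, 0.0, -0.001, -0.001]]
```

step_arm(
  rows=[
    [29,0.6,-1.5,0,0.002,0],
    [29,0.6,-1,0,0.002,0],
    [18,0.3,-0.5,0,0.002,0],
    [4,0,0,0,0,0],
    [0,0,0,0,0,0],
  ],
)

```text
t: 38.58
eef_pos: [593.9, -311.7, 106.7]
tcp_rot: [-2.516, 1.566, -2.336]
ft_force: [-0.3, -0.2, 0.4]
opening: 0.883
```

Run:
```python
from h import *
T=toolT();print(T.round(3));T=plan((594.2,-310.7,98),0.178,step=38)
```

```text
[[-3.00000e-03 -1.79000e-01  9.84000e-01  5.93913e+02]
 [-3.00000e-03  9.84000e-01  1.79000e-01 -3.11710e+02]
 [-1.00000e+00 -3.00000e-03 -4.00000e-03  1.06663e+02]
 [ 0.00000e+00  0.00000e+00  0.00000e+00  1.00000e+00]]
[[8.7, 1.0, 0.5, 0.002, -0.004, 0.003]]
```

step_arm(
  rows=[
    [5,1,0,0,-0.004,0.003],
    [4,0.5,0.5,0,0,0],
    [1,0,0,0,0,0],
    [0,0,0,0,0,0],
  ],
)

```text
t: 39.08
eef_pos: [594.9, -310.5, 98.1]
tcp_rot: [-0.437, 1.567, -0.257]
ft_force: [0.3, -0.8, 0.1]
opening: 0.884
```

step_arm(
  rows=[
    [0,0,0,0,0,0],
    [0,0,0,0,0,0],
    [0,0,0,0,0,0],
    [0,0,0,0,0,0],
  ],
  grip=40,
)

```text
t: 39.58
eef_pos: [594.8, -310.6, 98.3]
tcp_rot: [-0.484, 1.567, -0.304]
ft_force: [-0.6, -0.5, -1.2]
opening: 0.676
```

Run:
```python
from h import *
T=toolT();print(T.round(3));T[2,3]+=150;T=plan((655,-62,245),0.175,step=45,T=T)
```

```text
[[ 3.00000e-03 -1.79000e-01  9.84000e-01  5.94784e+02]
 [-1.00000e-03  9.84000e-01  1.79000e-01 -3.10586e+02]
 [-1.00000e+00 -2.00000e-03  3.00000e-03  9.83370e+01]
 [ 0.00000e+00  0.00000e+00  0.00000e+00  1.00000e+00]]
[[0.5, 39.0, 17.3, 0.001, 0.001, 0.0], [0.5, 39.0, 17.2, 0.001, 0.0, 0.0], [0.5, 39.0, 17.2, 0.001, 0.001, 0.0], [0.5, 39.0, 17.2, 0.001, 0.0, 0.001], [0.6, 39.0, 17.1, 0.0, 0.001, 0.0], [0.6, 39.1, 17.2, 0.001, 0.0, 0.001]]
```

step_arm(
  rows=[
    [-15,0,0,0,0,0],
    [-38,0,0,0,0,0],
    [-38,0,0,0,0,0],
    [-38,0,0,0,0,0],
    [-20,5,2,0,0,0],
    [0,39,17,0,0,0],
    [0,39,17,0,0,0],
    [0,39,17,0,0,0],
  ],
)

```text
t: 40.58
eef_pos: [623.7, -179.5, 256.4]
tcp_rot: [-0.096, 1.568, 0.079]
ft_force: [0.7, -0.1, -3.9]
opening: 0.677
```

step_arm(
  rows=[
    [0,39,17,0,0,0],
    [0,39,17,0,0,0],
    [0,15,6,0,0,0],
    [0,0,0,0,0,0],
    [0,0,0,0,0,0],
  ],
)

```text
t: 41.2
eef_pos: [646.8, -75.9, 259.1]
tcp_rot: [-0.158, 1.568, 0.02]
ft_force: [-0.8, 0.6, -3.8]
opening: 0.678
```

Run:
```python
from h import *
T=toolT();print(T.round(3));T=plan((655,-61,225),0.172,step=45)
```

```text
[[ 3.00000e-03 -1.77000e-01  9.84000e-01  6.46752e+02]
 [ 0.00000e+00  9.84000e-01  1.77000e-01 -7.59100e+01]
 [-1.00000e+00 -0.00000e+00  3.00000e-03  2.59076e+02]
 [ 0.00000e+00  0.00000e+00  0.00000e+00  1.00000e+00]]
[[34.1, 13.2, 10.7, 0.006, 0.003, 0.0]]
```

step_arm(
  rows=[
    [25,12,9,0.005,0.003,0],
    [35,2,1,0,0.001,0],
    [35,0,0,0,0.001,0],
    [25,0,0,0,0,0],
    [0,0,0,0,0,0],
    [0,0,0,0,0,0],
  ],
)

```text
t: 41.95
eef_pos: [654.4, -68.6, 138.1]
tcp_rot: [-1.549, 1.568, -1.385]
ft_force: [0.3, -0.8, -4.4]
opening: 0.679
```

Run:
```python
from h import *
T=toolT();print(T.round(3));T=plan((655,-61,90),0.172,step=45)
```

```text
[[ 0.00000e+00 -1.64000e-01  9.87000e-01  6.54398e+02]
 [-3.00000e-03  9.87000e-01  1.64000e-01 -6.86150e+01]
 [-1.00000e+00 -3.00000e-03  0.00000e+00  1.38059e+02]
 [ 0.00000e+00  0.00000e+00  0.00000e+00  1.00000e+00]]
[[24.0, 3.8, 0.9, -0.004, 0.0, 0.001], [24.0, 3.7, 1.0, -0.004, 0.0, 0.002]]
```

step_arm(
  rows=[
    [10,7,1,-0.008,0,0.002],
    [15,2,0.5,0,0,0],
    [10,0,0,0,0,0],
    [0,0,0,0,0,0],
    [0,0,0,0,0,0],
  ],
)

```text
t: 42.58
eef_pos: [655.2, -59.2, 102.7]
tcp_rot: [-0.496, 1.568, -0.323]
ft_force: [1.0, -0.1, -4.1]
opening: 0.675
```

Run:
```python
from h import *
T=toolT();print(T.round(3));T=plan((655,-61,88),0.172,step=45)
```

```text
[[ 3.00000e-03 -1.72000e-01  9.85000e-01  6.55173e+02]
 [-1.00000e-03  9.85000e-01  1.72000e-01 -5.92390e+01]
 [-1.00000e+00 -2.00000e-03  3.00000e-03  1.02724e+02]
 [ 0.00000e+00  0.00000e+00  0.00000e+00  1.00000e+00]]
[[14.7, -1.7, -0.5, 0.001, 0.003, 0.002]]
```

step_arm(
  rows=[
    [7,-2,-0.5,0,0.003,0.002],
    [5,-0.5,0,0,0,0],
    [2,0,0,0,0,0],
    [0,0,0,0,0,0],
    [0,0,0,0,0,0],
  ],
)

```text
t: 43.2
eef_pos: [655.4, -62.2, 88.3]
tcp_rot: [0.498, 1.57, 0.671]
ft_force: [0.5, -0.2, -5.0]
opening: 0.678
```

Run:
```python
from h import *
T=toolT();print(T.round(3));T=plan((655,-61,86),0.172,step=45)
```

```text
[[ 0.0000e+00 -1.7200e-01  9.8500e-01  6.5540e+02]
 [ 0.0000e+00  9.8500e-01  1.7200e-01 -6.2211e+01]
 [-1.0000e+00  0.0000e+00  1.0000e-03  8.8308e+01]
 [ 0.0000e+00  0.0000e+00  0.0000e+00  1.0000e+00]]
[[2.3, 1.3, -0.2, 0.001, 0.001, -0.0]]
```

step_arm(
  rows=[
    [0,1.4,-0.3,0,0,0],
    [1.5,0.5,0,0,0,0],
    [0.7,0,0,0,0,0],
    [0,0,0,0,0,0],
  ],
)

```text
t: 43.7
eef_pos: [654.9, -60.2, 86.4]
tcp_rot: [0.018, 1.57, 0.191]
ft_force: [-0.4, 0.4, -3.0]
opening: 0.68
```

step_arm(
  rows=[
    [0.8,-0.3,0,0,0,0],
    [0.6,0,0,0,0,0],
    [0,0,0,0,0,0],
  ],
)

```text
t: 44.08
eef_pos: [654.8, -60.3, 86.4]
tcp_rot: [0.072, 1.569, 0.245]
ft_force: [-0.3, 0.8, -2.9]
opening: 0.678
```

step_arm(
  rows=[
    [0,0,0,0,0,0],
    [0,0,0,0,0,0],
    [0,0,0,0,0,0],
  ],
  grip=84,
)

```text
t: 44.45
eef_pos: [655.6, -60.6, 86.6]
tcp_rot: [-0.212, 1.567, -0.04]
ft_force: [-0.4, -0.8, -0.3]
opening: 0.873
```

step_arm(
  rows=[
    [-40,0,0,0,0,0],
    [-50,0,0,0,0,0],
    [-40,-10,-5,0,0,0],
    [0,-35,-30,0,0,0],
    [0,-35,-30,0,0,0],
    [0,-35,-30,0,0,0],
    [0,-35,-30,0,0,0],
    [0,-35,-30,0,0,0],
  ],
)

```text
t: 45.45
eef_pos: [533.3, -273.4, 221.2]
tcp_rot: [-0.501, 1.563, -0.323]
ft_force: [0.6, 0.1, -0.0]
opening: 0.884
```

Run:
```python
from h import *
T=toolT();print(T.round(3));T=plan((496.7,-323,210),0.186,step=45)
```

```text
[[ 7.00000e-03 -1.77000e-01  9.84000e-01  5.33268e+02]
 [-2.00000e-03  9.84000e-01  1.77000e-01 -2.73439e+02]
 [-1.00000e+00 -4.00000e-03  7.00000e-03  2.21200e+02]
 [ 0.00000e+00  0.00000e+00  0.00000e+00  1.00000e+00]]
[[5.5, -21.1, -22.4, -0.004, 0.003, 0.002], [5.6, -21.1, -22.5, -0.004, 0.004, 0.002]]
```

step_arm(
  rows=[
    [5,-21,-22.5,-0.005,0.004,0.002],
    [5,-15,-14,-0.003,0.003,0.002],
    [0,0,0,0,0,0],
    [0,0,0,0,0,0],
  ],
  grip=76,
)

```text
t: 45.95
eef_pos: [501.6, -319.3, 211.6]
tcp_rot: [-0.94, 1.569, -0.758]
ft_force: [0.6, -0.0, 0.6]
opening: 0.8
```

Run:
```python
from h import *
im,T=shot('w17');print(T.round(3));T=plan((496.7,-323.2,98),0.184,step=40)
```

```text
[[ 1.00000e-03 -1.81000e-01  9.84000e-01  5.01622e+02]
 [-1.00000e-03  9.84000e-01  1.81000e-01 -3.19338e+02]
 [-1.00000e+00 -1.00000e-03  1.00000e-03  2.11564e+02]
 [ 0.00000e+00  0.00000e+00  0.00000e+00  1.00000e+00]]
[[37.9, -1.0, -1.9, -0.001, 0.0, 0.0], [37.8, -0.9, -1.9, -0.001, 0.0, 0.001], [37.9, -1.0, -1.9, -0.0, 0.001, 0.0]]
```

View pics/w17.png

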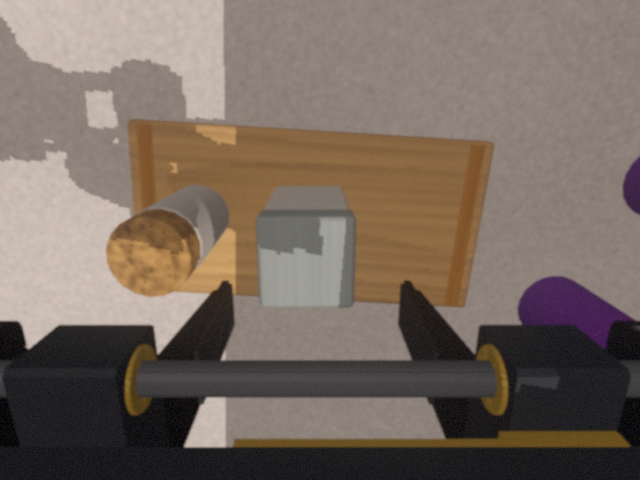

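step_arm(
  rows=[
    [0,-2,-4,-0.002,0,0],
    [15,-2,-3,0,0.001,0],
    [15,0,0,0,0.001,0],
    [0,0,0,0,0,0],
  ],
)

```text
t: 46.5
eef_pos: [495.8, -323.2, 179.1]
tcp_rot: [-2.756, 1.569, -2.57]
ft_force: [0.3, -0.3, -0.2]
opening: 0.801
```

Run:
```python
from h import *
T=toolT();print(T.round(3));T=plan((496.7,-323.2,98),0.184,step=40)
```

```text
[[-1.00000e-03 -1.85000e-01  9.83000e-01  4.95837e+02]
 [-1.00000e-03  9.83000e-01  1.85000e-01 -3.23186e+02]
 [-1.00000e+00 -1.00000e-03 -2.00000e-03  1.79088e+02]
 [ 0.00000e+00  0.00000e+00  0.00000e+00  1.00000e+00]]
[[27.0, -0.0, 0.3, 0.001, -0.001, 0.0], [27.0, -0.1, 0.3, 0.001, -0.0, 0.0], [27.1, -0.0, 0.3, 0.0, -0.001, 0.001]]
```

step_arm(
  rows=[
    [27,0,0,0,0,0],
    [27,0,0,0,0.001,0],
    [17,0,0,0,0.001,0],
    [4,0,0,0,0,0],
    [0,0,0,0,0,0],
  ],
)

```text
t: 47.12
eef_pos: [496.7, -323.6, 102.5]
tcp_rot: [-2.531, 1.568, -2.345]
ft_force: [0.4, 0.3, 0.4]
opening: 0.799
```

Run:
```python
from h import *
T=toolT();print(T.round(3));T=plan((496.7,-323.2,98),0.184,step=40)
```

```text
[[-2.00000e-03 -1.86000e-01  9.83000e-01  4.96706e+02]
 [-2.00000e-03  9.83000e-01  1.86000e-01 -3.23645e+02]
 [-1.00000e+00 -2.00000e-03 -3.00000e-03  1.02492e+02]
 [ 0.00000e+00  0.00000e+00  0.00000e+00  1.00000e+00]]
[[4.5, 0.4, 0.1, 0.003, -0.003, 0.002]]
```

step_arm(
  rows=[
    [3,0.5,0,0.002,-0.003,0.002],
    [2,0,0,0,0,0],
    [0,0,0,0,0,0],
  ],
)

```text
t: 47.5
eef_pos: [497.1, -323.5, 98.9]
tcp_rot: [-0.64, 1.568, -0.456]
ft_force: [-0.3, -0.1, -0.9]
opening: 0.798
```

step_arm(
  rows=[
    [0,0,0,0,0,0],
    [0,0,0,0,0,0],
    [0,0,0,0,0,0],
    [0,0,0,0,0,0],
  ],
  grip=40,
)

```text
t: 48.0
eef_pos: [497.2, -323.6, 99.3]
tcp_rot: [-0.688, 1.567, -0.504]
ft_force: [-0.7, -0.5, 0.2]
opening: 0.606
```

Run:
```python
from h import *
T=toolT();print(T.round(3));T[2,3]+=155;T=plan((632,95,250),0.186,step=45,T=T)
```

```text
[[ 3.00000e-03 -1.83000e-01  9.83000e-01  4.97179e+02]
 [-2.00000e-03  9.83000e-01  1.83000e-01 -3.23627e+02]
 [-1.00000e+00 -2.00000e-03  3.00000e-03  9.92520e+01]
 [ 0.00000e+00  0.00000e+00  0.00000e+00  1.00000e+00]]
[[0.4, 38.7, 20.9, -0.0, 0.0, 0.0], [0.4, 38.7, 20.9, -0.0, 0.0, 0.0], [0.4, 38.7, 20.9, -0.0, 0.0, 0.0], [0.4, 38.7, 20.9, -0.0, 0.0, 0.0], [0.4, 38.7, 21.0, -0.0, 0.0, 0.0], [0.4, 38.7, 20.9, -0.0, 0.001, 0.0], [0.4, 38.7, 21.0, -0.0, 0.0, 0.001], [0.4, 38.6, 20.9, -0.001, 0.001, 0.0]]
[[0.4, 38.6, 21.0, -0.0, 0.0, 0.001], [0.4, 38.7, 21.0, -0.001, 0.001, 0.0]]
```

step_arm(
  rows=[
    [-15,0,0,0,0,0],
    [-38,0,0,0,0,0],
    [-38,0,0,0,0,0],
    [-38,0,0,0,0,0],
    [-25,5,2,0,0,0],
    [0,38.5,21,0,0,0],
    [0,38.5,21,0,0,0],
    [0,38.5,21,0,0,0],
  ],
)

```text
t: 49.0
eef_pos: [537.3, -190.9, 262.4]
tcp_rot: [0.042, 1.57, 0.222]
ft_force: [0.0, -0.8, -4.9]
opening: 0.611
```

step_arm(
  rows=[
    [0,38.5,21,0,0,0],
    [0,38.5,21,0,0,0],
    [0,38.5,21,0,0,0],
    [0,38.5,21,0,0,0],
    [0,38.5,15,0,0,0],
    [0,38.5,5,0,0,0],
    [0,30,0,0,0,0],
  ],
)

```text
t: 49.88
eef_pos: [592.3, 95.4, 266.5]
tcp_rot: [2.128, 1.57, 2.308]
ft_force: [0.2, 0.6, -5.2]
opening: 0.607
```

Run:
```python
from h import *
T=toolT();print(T.round(3));T=plan((632.5,99,225),0.186,step=45)
```

```text
[[-0.00000e+00 -1.80000e-01  9.84000e-01  5.92271e+02]
 [ 0.00000e+00  9.84000e-01  1.80000e-01  9.53810e+01]
 [-1.00000e+00  1.00000e-03 -0.00000e+00  2.66527e+02]
 [ 0.00000e+00  0.00000e+00  0.00000e+00  1.00000e+00]]
[[20.8, -1.8, 20.1, -0.003, -0.0, -0.0], [20.7, -2.0, 20.1, -0.002, -0.0, -0.001]]
```

step_arm(
  rows=[
    [15,-7,22,-0.003,0,0],
    [30,-4,16,-0.002,0.001,0],
    [35,-2,3,0,0.001,0],
    [25,0,0,0,0.001,0],
    [0,0,0,0,0,0],
  ],
)

```text
t: 50.5
eef_pos: [634.3, 93.4, 162.2]
tcp_rot: [2.898, 1.567, 3.088]
ft_force: [0.4, 0.5, -4.7]
opening: 0.609
```

Run:
```python
from h import *
T=toolT();print(T.round(3));T=plan((632.5,99,105),0.186,step=45)
```

```text
[[-4.00000e-03 -1.89000e-01  9.82000e-01  6.34349e+02]
 [ 0.00000e+00  9.82000e-01  1.89000e-01  9.34300e+01]
 [-1.00000e+00  1.00000e-03 -4.00000e-03  1.62163e+02]
 [ 0.00000e+00  0.00000e+00  0.00000e+00  1.00000e+00]]
[[28.6, 2.9, -0.3, 0.002, -0.002, -0.0], [28.6, 2.9, -0.3, 0.002, -0.002, -0.001]]
```

step_arm(
  rows=[
    [15,5,-1,0.003,-0.003,0],
    [20,2,-1,0,0,0],
    [12,0,0,0,0,0],
    [0,0,0,0,0,0],
    [0,0,0,0,0,0],
  ],
)

```text
t: 51.12
eef_pos: [632.0, 101.0, 117.4]
tcp_rot: [0.07, 1.566, 0.257]
ft_force: [-0.0, 0.0, -4.9]
opening: 0.609
```

Run:
```python
from h import *
T=toolT();print(T.round(3));T=plan((632.5,99,90),0.186,step=45)
```

```text
[[ 5.00000e-03 -1.86000e-01  9.83000e-01  6.31954e+02]
 [ 1.00000e-03  9.83000e-01  1.86000e-01  1.01003e+02]
 [-1.00000e+00  0.00000e+00  5.00000e-03  1.17379e+02]
 [ 0.00000e+00  0.00000e+00  0.00000e+00  1.00000e+00]]
[[27.4, -2.1, 0.0, 0.001, 0.005, -0.0]]
```

step_arm(
  rows=[
    [12,-2,0,0,0.005,0],
    [10,-0.5,0,0,0,0],
    [4,0,0,0,0,0],
    [0,0,0,0,0,0],
    [0,0,0,0,0,0],
  ],
)

```text
t: 51.75
eef_pos: [633.0, 98.2, 90.3]
tcp_rot: [0.195, 1.57, 0.381]
ft_force: [-0.4, -0.1, -4.7]
opening: 0.609
```

Run:
```python
from h import *
T=toolT();print(T.round(3));T=plan((632.5,99,87),0.186,step=45)
```

```text
[[ 1.00000e-03 -1.86000e-01  9.83000e-01  6.32964e+02]
 [ 0.00000e+00  9.83000e-01  1.86000e-01  9.82290e+01]
 [-1.00000e+00  0.00000e+00  1.00000e-03  9.03020e+01]
 [ 0.00000e+00  0.00000e+00  0.00000e+00  1.00000e+00]]
[[3.3, 0.8, -0.3, 0.001, 0.001, -0.0]]
```

step_arm(
  rows=[
    [2,1,-0.4,0,0.001,0],
    [1.5,0,0,0,0,0],
    [0.7,0,0,0,0,0],
    [0,0,0,0,0,0],
  ],
)

```text
t: 52.25
eef_pos: [632.5, 99.4, 87.5]
tcp_rot: [0.03, 1.569, 0.217]
ft_force: [0.9, 0.3, -4.4]
opening: 0.605
```

step_arm(
  rows=[
    [0.6,0,0,0,0,0],
    [0.5,0,0,0,0,0],
    [0,0,0,0,0,0],
  ],
)

```text
t: 52.62
eef_pos: [632.5, 99.6, 87.4]
tcp_rot: [0.028, 1.569, 0.215]
ft_force: [-1.0, -0.2, -2.4]
opening: 0.61
```

step_arm(
  rows=[
    [0.8,-0.3,0,0,0,0],
    [0.5,0,0,0,0,0],
    [0,0,0,0,0,0],
  ],
)

```text
t: 53.0
eef_pos: [632.5, 99.6, 87.4]
tcp_rot: [0.15, 1.568, 0.337]
ft_force: [-1.9, 0.2, -1.2]
opening: 0.61
```

step_arm(
  rows=[
    [0,0,0,0,0,0],
    [0,0,0,0,0,0],
    [0,0,0,0,0,0],
  ],
  grip=82,
)

```text
t: 53.38
eef_pos: [633.4, 99.4, 87.2]
tcp_rot: [0.008, 1.566, 0.195]
ft_force: [-0.3, -0.8, 0.0]
opening: 0.84
```

step_arm(
  rows=[
    [-40,0,0,0,0,0],
    [-50,0,0,0,0,0],
    [-40,-10,-5,0,0,0],
    [0,-42,-25,0,0,0],
    [0,-42,-25,0,0,0],
    [0,-42,-25,0,0,0],
    [0,-42,-25,0,0,0],
    [0,-42,-25,0,0,0],
  ],
)

```text
t: 54.38
eef_pos: [545.7, -145.5, 221.0]
tcp_rot: [-0.253, 1.562, -0.061]
ft_force: [-0.3, -0.4, -0.3]
opening: 0.86
```

Run:
```python
from h import *
T=toolT();print(T.round(3));T=plan((404,-330,220),0.175,step=50)
```

```text
[[ 8.00000e-03 -1.91000e-01  9.82000e-01  5.45699e+02]
 [-1.00000e-03  9.82000e-01  1.91000e-01 -1.45464e+02]
 [-1.00000e+00 -2.00000e-03  8.00000e-03  2.21015e+02]
 [ 0.00000e+00  0.00000e+00  0.00000e+00  1.00000e+00]]
[[-0.0, -30.8, -34.9, 0.003, 0.002, 0.0], [0.0, -30.9, -34.8, 0.004, 0.002, 0.001], [0.1, -31.1, -34.6, 0.003, 0.001, 0.0], [0.1, -31.2, -34.6, 0.004, 0.002, 0.001], [0.2, -31.3, -34.4, 0.003, 0.001, 0.0]]
```

step_arm(
  rows=[
    [0,-31,-35,0.004,0.002,0],
    [0,-31,-35,0.004,0.002,0],
    [0,-31,-35,0.003,0.002,0],
    [0,-31,-34,0.003,0.002,0],
    [0,-22,-24,0.003,0,0],
    [0,0,0,0,0,0],
    [0,0,0,0,0,0],
  ],
  grip=74,
)

```text
t: 55.25
eef_pos: [407.1, -327.4, 221.1]
tcp_rot: [-1.12, 1.565, -0.95]
ft_force: [0.7, 0.1, -0.6]
opening: 0.78
```

Run:
```python
from h import *
im,T=shot('w18');print(T.round(3));T=plan((404,-335.3,107),0.177,step=45)
```

```text
[[ 3.00000e-03 -1.69000e-01  9.86000e-01  4.07094e+02]
 [-5.00000e-03  9.86000e-01  1.69000e-01 -3.27396e+02]
 [-1.00000e+00 -5.00000e-03  2.00000e-03  2.21133e+02]
 [ 0.00000e+00  0.00000e+00  0.00000e+00  1.00000e+00]]
[[38.0, -2.3, -1.6, -0.002, 0.001, 0.002], [38.1, -2.3, -1.6, -0.002, 0.001, 0.002], [38.0, -2.4, -1.5, -0.003, 0.0, 0.001]]
```

View pics/w18.png

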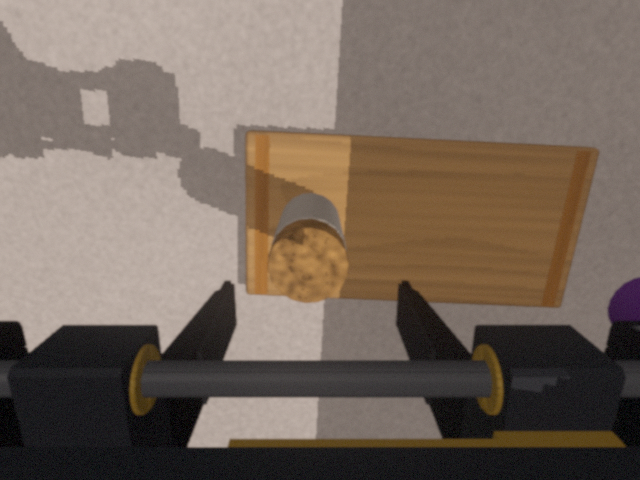

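step_arm(
  rows=[
    [10,-6,-4,-0.004,0.001,0.004],
    [15,-4,-1,0,0,0],
    [25,0,0,0,0,0],
    [0,0,0,0,0,0],
  ],
)

```text
t: 55.8
eef_pos: [405.1, -337.1, 167.4]
tcp_rot: [0.289, 1.57, 0.467]
ft_force: [-0.4, -0.7, -0.5]
opening: 0.779
```

Run:
```python
from h import *
T=toolT();print(T.round(3));T=plan((404,-335.5,108),0.177,step=45)
```

```text
[[ 1.00000e-03 -1.77000e-01  9.84000e-01  4.05111e+02]
 [ 0.00000e+00  9.84000e-01  1.77000e-01 -3.37074e+02]
 [-1.00000e+00  0.00000e+00  1.00000e-03  1.67370e+02]
 [ 0.00000e+00  0.00000e+00  0.00000e+00  1.00000e+00]]
[[29.7, 0.9, -0.4, 0.001, 0.0, -0.0], [29.7, 0.8, -0.5, 0.0, 0.001, -0.0]]
```

step_arm(
  rows=[
    [25,1.5,-1,0,0.001,0],
    [22,0.5,-0.5,0,0.001,0],
    [6,0,0,0,0,0],
    [2,0,0,0,0,0],
    [0,0,0,0,0,0],
  ],
)

```text
t: 56.42
eef_pos: [404.8, -336.2, 113.0]
tcp_rot: [-1.398, 1.569, -1.219]
ft_force: [0.4, 0.5, -0.0]
opening: 0.777
```

Run:
```python
from h import *
T=toolT();print(T.round(3));T=plan((404,-335.5,107),0.177,step=45)
```

```text
[[ 1.00000e-03 -1.78000e-01  9.84000e-01  4.04826e+02]
 [-2.00000e-03  9.84000e-01  1.78000e-01 -3.36202e+02]
 [-1.00000e+00 -2.00000e-03  0.00000e+00  1.13037e+02]
 [ 0.00000e+00  0.00000e+00  0.00000e+00  1.00000e+00]]
[[6.0, 0.9, -0.7, 0.002, 0.0, 0.002]]
```

step_arm(
  rows=[
    [4,1,-0.7,0,0,0.002],
    [3,0.3,0,0,0,0],
    [0,0,0,0,0,0],
  ],
)

```text
t: 56.8
eef_pos: [404.2, -335.3, 106.8]
tcp_rot: [-0.867, 1.568, -0.688]
ft_force: [-0.3, -0.0, 0.9]
opening: 0.779
```

step_arm(
  rows=[
    [0,0,0,0,0,0],
    [0,0,0,0,0,0],
    [0,0,0,0,0,0],
    [0,0,0,0,0,0],
  ],
  grip=35,
)

```text
t: 57.3
eef_pos: [404.2, -335.4, 106.9]
tcp_rot: [-0.903, 1.568, -0.724]
ft_force: [-0.6, -0.3, -0.2]
opening: 0.541
```

Run:
```python
from h import *
T=toolT();print(T.round(3));T[2,3]+=150;T=plan((557,9,255),0.172,step=45,T=T)
```

```text
[[ 2.00000e-03 -1.78000e-01  9.84000e-01  4.04154e+02]
 [-2.00000e-03  9.84000e-01  1.78000e-01 -3.35394e+02]
 [-1.00000e+00 -2.00000e-03  1.00000e-03  1.06919e+02]
 [ 0.00000e+00  0.00000e+00  0.00000e+00  1.00000e+00]]
[[0.2, 34.6, 23.5, 0.001, 0.0, 0.0], [0.2, 34.7, 23.5, 0.001, 0.0, 0.0], [0.2, 34.7, 23.5, 0.001, 0.0, 0.0], [0.2, 34.7, 23.4, 0.001, 0.0, 0.0], [0.2, 34.7, 23.4, 0.001, 0.0, 0.0], [0.2, 34.7, 23.4, 0.001, 0.0, 0.0], [0.1, 34.8, 23.3, 0.0, 0.001, 0.001], [0.2, 34.8, 23.3, 0.001, 0.0, 0.0]]
[[0.2, 34.7, 23.3, 0.0, 0.001, 0.001]]
```

step_arm(
  rows=[
    [-15,0,0,0,0,0],
    [-38,0,0,0,0,0],
    [-38,0,0,0,0,0],
    [-38,0,0,0,0,0],
    [-25,5,2,0,0,0],
    [0,34.5,23.5,0,0,0],
    [0,34.5,23.5,0,0,0],
    [0,34.5,23.5,0,0,0],
  ],
)

```text
t: 58.3
eef_pos: [455.1, -213.1, 271.4]
tcp_rot: [-0.652, 1.568, -0.478]
ft_force: [0.1, -0.5, -4.2]
opening: 0.54
```

step_arm(
  rows=[
    [0,34.5,23.5,0,0,0],
    [0,34.5,23.5,0,0,0],
    [0,34.5,23.5,0,0,0],
    [0,34.5,23.5,0,0,0],
    [0,25,18,0,0,0],
    [0,0,0,0,0,0],
  ],
)

```text
t: 59.05
eef_pos: [537.7, -23.8, 276.1]
tcp_rot: [-0.532, 1.567, -0.354]
ft_force: [-0.8, -0.8, -3.0]
opening: 0.54
```

Run:
```python
from h import *
T=toolT();print(T.round(3));T=plan((557,9.8,225),0.172,step=45)
```

```text
[[ 3.00000e-03 -1.77000e-01  9.84000e-01  5.37659e+02]
 [-1.00000e-03  9.84000e-01  1.77000e-01 -2.38010e+01]
 [-1.00000e+00 -2.00000e-03  3.00000e-03  2.76085e+02]
 [ 0.00000e+00  0.00000e+00  0.00000e+00  1.00000e+00]]
[[25.6, 14.9, 12.4, 0.003, 0.001, 0.001], [25.5, 14.9, 12.4, 0.003, 0.002, 0.001]]
```

step_arm(
  rows=[
    [15,15,12,0.003,0.001,0.001],
    [25,15,11,0.003,0.002,0.001],
    [30,2,1,0,0,0],
    [25,0,0,0,0,0],
    [0,0,0,0,0,0],
  ],
)

```text
t: 59.68
eef_pos: [555.6, 12.9, 177.2]
tcp_rot: [2.699, 1.569, 2.867]
ft_force: [0.2, -0.5, -3.8]
opening: 0.544
```

Run:
```python
from h import *
T=toolT();print(T.round(3));T=plan((557,9.8,110),0.172,step=45)
```

```text
[[-2.00000e-03 -1.67000e-01  9.86000e-01  5.55561e+02]
 [ 1.00000e-03  9.86000e-01  1.67000e-01  1.29080e+01]
 [-1.00000e+00  1.00000e-03 -2.00000e-03  1.77212e+02]
 [ 0.00000e+00  0.00000e+00  0.00000e+00  1.00000e+00]]
[[33.6, -1.7, 0.5, -0.002, -0.001, -0.0], [33.6, -1.7, 0.5, -0.002, -0.001, -0.001]]
```

step_arm(
  rows=[
    [20,-2,0.5,-0.002,-0.001,0],
    [25,-1.5,0.3,-0.002,0,0],
    [12,0,0,0,0,0],
    [0,0,0,0,0,0],
    [0,0,0,0,0,0],
  ],
)

```text
t: 60.3
eef_pos: [559.1, 8.9, 122.9]
tcp_rot: [-0.097, 1.566, 0.072]
ft_force: [-0.2, 0.8, -3.8]
opening: 0.545
```

Run:
```python
from h import *
T=toolT();print(T.round(3));T=plan((557,9.8,98),0.172,step=45)
```

```text
[[ 4.00000e-03 -1.69000e-01  9.86000e-01  5.59127e+02]
 [ 0.00000e+00  9.86000e-01  1.69000e-01  8.86500e+00]
 [-1.00000e+00 -0.00000e+00  4.00000e-03  1.22923e+02]
 [ 0.00000e+00  0.00000e+00  0.00000e+00  1.00000e+00]]
[[24.9, 1.3, -2.0, -0.002, 0.004, 0.0]]
```

step_arm(
  rows=[
    [10,1.2,-2.5,0,0.004,0],
    [9,0.3,-0.5,0,0,0],
    [4,0,0,0,0,0],
    [0,0,0,0,0,0],
    [0,0,0,0,0,0],
  ],
)

```text
t: 60.92
eef_pos: [556.2, 10.0, 99.5]
tcp_rot: [-0.454, 1.569, -0.284]
ft_force: [-0.6, -0.2, -3.5]
opening: 0.541
```

Run:
```python
from h import *
T=toolT();print(T.round(3));T=plan((557,9.8,95),0.172,step=45)
```

```text
[[ 2.0000e-03 -1.6900e-01  9.8600e-01  5.5621e+02]
 [-1.0000e-03  9.8600e-01  1.6900e-01  9.9820e+00]
 [-1.0000e+00 -1.0000e-03  2.0000e-03  9.9527e+01]
 [ 0.0000e+00  0.0000e+00  0.0000e+00  1.0000e+00]]
[[4.5, -0.3, 0.7, -0.002, 0.002, 0.001]]
```

step_arm(
  rows=[
    [2,-0.2,0.6,0,0.002,0.001],
    [2,0,0,0,0,0],
    [0.8,0,0,0,0,0],
    [0,0,0,0,0,0],
  ],
)

```text
t: 61.42
eef_pos: [557.1, 9.8, 95.0]
tcp_rot: [-0.11, 1.57, 0.06]
ft_force: [-1.1, -0.2, -1.7]
opening: 0.542
```

step_arm(
  rows=[
    [0.8,0,0,0,0,0],
    [0.5,0,0,0,0,0],
    [0,0,0,0,0,0],
  ],
)

```text
t: 61.8
eef_pos: [557.0, 9.8, 95.0]
tcp_rot: [-0.26, 1.57, -0.09]
ft_force: [0.3, 0.4, -3.2]
opening: 0.541
```

step_arm(
  rows=[
    [0.8,0,0,0,0,0],
    [0.6,0,0,0,0,0],
    [0,0,0,0,0,0],
  ],
)

```text
t: 62.18
eef_pos: [557.0, 9.8, 95.0]
tcp_rot: [-0.311, 1.569, -0.141]
ft_force: [-1.0, -0.0, -4.0]
opening: 0.542
```

step_arm(
  rows=[
    [0,0,0,0,0,0],
    [0,0,0,0,0,0],
    [0,0,0,0,0,0],
  ],
  grip=76,
)

```text
t: 62.55
eef_pos: [557.6, 9.8, 94.9]
tcp_rot: [-0.279, 1.568, -0.109]
ft_force: [0.1, -0.5, 0.7]
opening: 0.779
```

step_arm(
  rows=[
    [-30,0,0,0,0,0],
    [-50,0,0,0,0,0],
    [-55,0,0,0,0,0],
    [-55,0,0,0,0,0],
    [-50,0,0,0,0,0],
    [0,0,0,0,0,0],
    [0,0,0,0,0,0],
  ],
)

```text
t: 63.42
eef_pos: [556.8, 9.8, 341.3]
tcp_rot: [-0.271, 1.569, -0.101]
ft_force: [0.3, 0.6, 0.5]
opening: 0.798
```

Run:
```python
from h import *
im,T=shot('w19');print(T.round(3))
T1=np.load('pics/w1.npy')
plan(T1[:3,3],np.arctan2(T1[1,2],T1[0,2]))
```

```text
[[ 2.00000e-03 -1.69000e-01  9.86000e-01  5.56829e+02]
 [-0.00000e+00  9.86000e-01  1.69000e-01  9.80300e+00]
 [-1.00000e+00 -1.00000e-03  2.00000e-03  3.41334e+02]
 [ 0.00000e+00  0.00000e+00  0.00000e+00  1.00000e+00]]
[[-10.0, 1.8, 6.0, 0.035, 0.002, 0.001]]
```

View pics/w19.png

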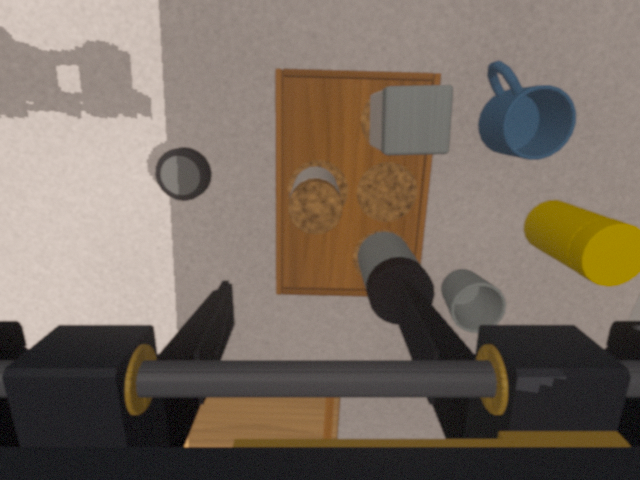

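step_arm(
  rows=[
    [-10,2,6,0.03,0.002,0],
    [-3,1,2,0.01,0,0],
    [0,0,0,0,0,0],
    [0,0,0,0,0,0],
  ],
  grip=95,
)

```text
t: 63.98
eef_pos: [564.8, 14.4, 352.5]
tcp_rot: [3.044, 1.566, -3.113]
ft_force: [-0.6, -0.5, 0.0]
opening: 0.996
```

Run:
```python
from h import *
im,T=shot('w20');T1=np.load('pics/w1.npy');print((T-T1).round(4))
# warp w20 to w1 view via homography at lid plane z=118 and at floor plane
a=cv2.imread('pics/w1.png')
def H(z):
    pts=np.array([[300,100],[450,100],[450,300],[280,300]],float)
    dst=np.array([proj('wrist',ray('wrist',p,z,T1),T) for p in pts])
    return cv2.getPerspectiveTransform(dst.astype('f4'),pts.astype('f4'))
w=cv2.warpPerspective(im,H(119),(640,480))
o=np.hstack([x[70:330,255:465] for x in(a,w)])
cv2.imwrite('pics/cmp.png',cv2.resize(o,(800,495),interpolation=2))
g=lambda x:cv2.cvtColor(x,cv2.COLOR_BGR2GRAY).astype('f4')
for n,(x0,y0,x1,y1),z in[('sq',(355,82,450,165),119),('jar',(278,165,345,240),118),('round',(360,252,425,328),122),('tray',(262,66,350,160),10)]:
    w=cv2.warpPerspective(im,H(z),(640,480))
    A=g(a)[y0:y1,x0:x1]; best=None
    r=cv2.matchTemplate(g(w)[y0-12:y1+12,x0-12:x1+12],A,cv2.TM_CCOEFF_NORMED); _,m,_,l=cv2.minMaxLoc(r)
    print(n,round(m,3),'shift px',l[0]-12,l[1]-12)
```

```text
[[-2.4000e-03  7.5000e-03  1.0000e-03  2.2751e+00]
 [-5.5000e-03  1.0000e-03 -7.5000e-03  1.8050e+00]
 [-0.0000e+00 -5.1000e-03 -3.1000e-03  1.0474e+00]
 [ 0.0000e+00  0.0000e+00  0.0000e+00  0.0000e+00]]
sq 0.965 shift px 0 -4
jar 0.942 shift px 0 -1
round 0.986 shift px 0 -3
tray 0.992 shift px 0 0
```

View pics/cmp.png

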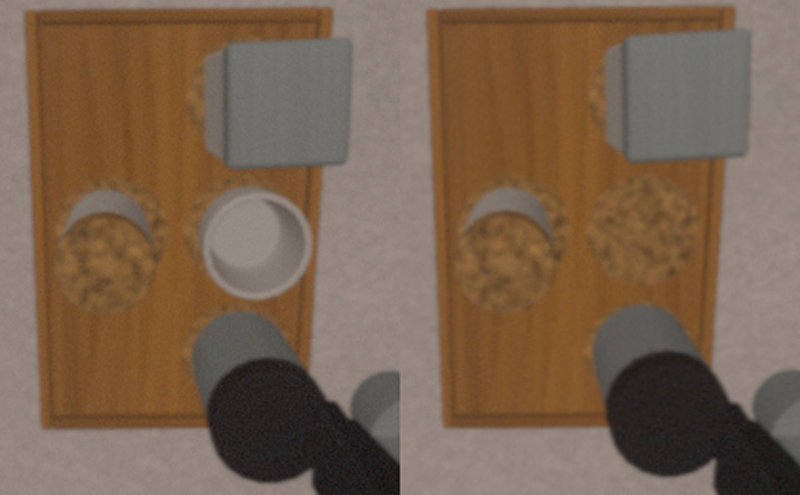

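Run:
```python
from h import *
g=lambda x:cv2.cvtColor(x,cv2.COLOR_BGR2GRAY).astype('f4')
new={n:env.read_camera(n)[:,:,::-1].copy() for n in('scene','side')}
for n in new: cv2.imwrite(f'pics/{n}_end.png',new[n])
def shift(A,B,x0,y0,x1,y1,m=6):
    s=8
    A=cv2.resize(g(A)[y0:y1,x0:x1],None,fx=s,fy=s,interpolation=2);B=cv2.resize(g(B)[y0-m:y1+m,x0-m:x1+m],None,fx=s,fy=s,interpolation=2)
    r=cv2.matchTemplate(B,A,cv2.TM_CCOEFF_NORMED);_,v,_,l=cv2.minMaxLoc(r);return v,l[0]/s-m,l[1]/s-m
for cam_,n,b,c,z in[('scene','round',(311,231,340,250),(325,239),124),('scene','sq',(338,184,370,208),(354,194),120),('scene','jar',(295,196,320,215),(307,204),118),('scene','trayc',(266,255,305,285),(285,270),15),
  ('side','round',(290,202,322,225),(305,207),124),('side','sq',(296,236,329,260),(312,243),120),('side','jar',(335,219,363,240),(349,224),118),('side','mug',(228,262,268,306),(248,285),30),('scene','mug',(386,210,418,250),(403,230),30)]:
    A=cv2.imread(f'pics/{cam_}0.png'); v,dx,dy=shift(A,new[cam_],*b)
    d=ray(cam_,(c[0]+dx,c[1]+dy),z)-ray(cam_,c,z)
    print(cam_,n,round(v,3),dx,dy,'mm',d.round(1)[:2])
```

```text
scene round 0.977 0.75 -1.375 mm [-0.8  4.3]
scene sq 0.993 0.25 -1.0 mm [-1.2  3.2]
scene jar 0.993 0.0 -0.125 mm [-0.2  0.3]
scene trayc 0.998 0.0 0.0 mm [0. 0.]
side round 0.987 0.5 0.625 mm [-1.3  3.4]
side sq 0.949 0.625 0.875 mm [-1.4  3.5]
side jar 0.993 0.25 0.125 mm [-0.5  0.6]
side mug 0.997 0.0 0.0 mm [0. 0.]
scene mug 0.998 0.0 0.0 mm [0. 0.]
```

View pics/scene_end.png

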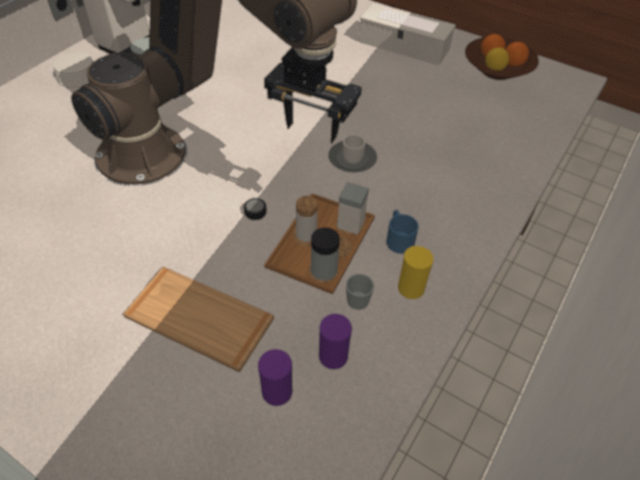

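View pics/side_end.png

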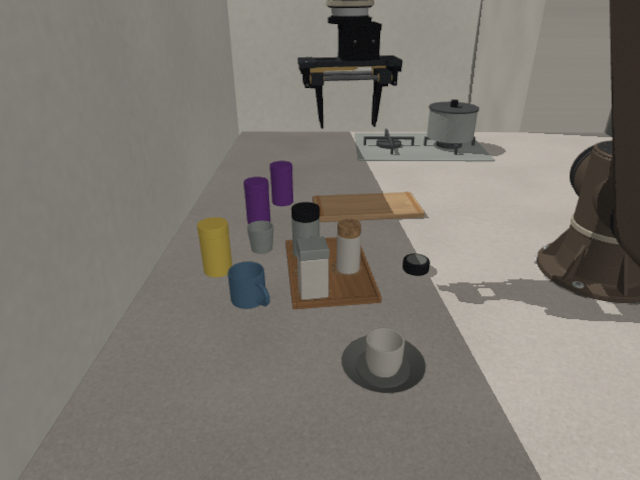

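Run:
```python
from h import *
T=plan((633,99,200),0.186,step=45)
```

```text
[[30.5, 15.1, 15.8, -0.012, -0.001, -0.0], [30.5, 14.8, 15.9, -0.012, -0.001, -0.0], [30.5, 14.7, 16.1, -0.012, -0.001, -0.0], [30.5, 14.5, 16.2, -0.012, -0.001, -0.0], [30.5, 14.2, 16.4, -0.011, -0.0, -0.0]]
```

step_arm(
  rows=[
    [30,15,16,-0.012,0,0],
    [30,15,16,-0.012,0,0],
    [30,15,16,-0.012,0,0],
    [30,15,16,-0.012,0,0],
    [22,9,11,-0.01,0,0],
    [0,0,0,0,0,0],
    [0,0,0,0,0,0],
  ],
  grip=84,
)

```text
t: 65.0
eef_pos: [630.1, 95.1, 207.7]
tcp_rot: [-2.856, 1.569, -2.67]
ft_force: [0.1, 0.1, 0.1]
opening: 0.885
```

Run:
```python
from h import *
T=toolT();print(T.round(3));T=plan((632.8,99.5,170),0.186,step=45)
```

```text
[[-2.00000e-03 -1.84000e-01  9.83000e-01  6.30115e+02]
 [-1.00000e-03  9.83000e-01  1.84000e-01  9.51050e+01]
 [-1.00000e+00 -1.00000e-03 -2.00000e-03  2.07665e+02]
 [ 0.00000e+00  0.00000e+00  0.00000e+00  1.00000e+00]]
[[37.7, 3.8, 3.5, -0.0, -0.002, 0.001]]
```

step_arm(
  rows=[
    [10,4,3,0,-0.002,0.001],
    [25,1.5,1,0,0,0],
    [35,0,0,0,0,0],
    [25,0,0,0,0.002,0],
    [8,0,0,0,0,0],
    [0,0,0,0,0,0],
  ],
)

```text
t: 65.75
eef_pos: [634.7, 100.4, 106.0]
tcp_rot: [-0.05, 1.564, 0.133]
ft_force: [0.5, -0.2, -0.0]
opening: 0.881
```

Run:
```python
from h import *
T=toolT();print(T.round(3));T=plan((632.6,99.5,87),0.186,step=45)
```

```text
[[ 7.00000e-03 -1.82000e-01  9.83000e-01  6.34685e+02]
 [ 1.00000e-03  9.83000e-01  1.82000e-01  1.00411e+02]
 [-1.00000e+00 -0.00000e+00  7.00000e-03  1.06040e+02]
 [ 0.00000e+00  0.00000e+00  0.00000e+00  1.00000e+00]]
[[19.0, -0.5, -2.3, -0.003, 0.007, 0.0]]
```

step_arm(
  rows=[
    [10,-0.5,-2,-0.003,0.006,0],
    [7,0,-1,0,0,0],
    [3,0,0,0,0,0],
    [0,0,0,0,0,0],
    [0,0,0,0,0,0],
  ],
)

```text
t: 66.38
eef_pos: [632.7, 99.3, 87.2]
tcp_rot: [-0.189, 1.566, -0.004]
ft_force: [0.3, 0.6, -0.4]
opening: 0.882
```

step_arm(
  rows=[
    [0,0,0,0,0,0],
    [0,0,0,0,0,0],
    [0,0,0,0,0,0],
    [0,0,0,0,0,0],
    [0,0,0,0,0,0],
  ],
  grip=40,
)

```text
t: 67.0
eef_pos: [632.8, 99.3, 87.6]
tcp_rot: [-0.184, 1.566, 0.002]
ft_force: [0.3, 0.3, 0.0]
opening: 0.608
```

Run:
```python
from h import *
T=toolT();print(T.round(3),env.state()['eef_pos'])
```

```text
[[ 5.00000e-03 -1.85000e-01  9.83000e-01  6.32758e+02]
 [ 0.00000e+00  9.83000e-01  1.85000e-01  9.93150e+01]
 [-1.00000e+00 -1.00000e-03  5.00000e-03  8.75840e+01]
 [ 0.00000e+00  0.00000e+00  0.00000e+00  1.00000e+00]] [632.75847428  99.31545402  87.58376468]
```

step_arm(
  rows=[
    [-5,0,0,0,0,0],
    [-2,0,0,0,0.003,0],
    [0,-3,0.3,0,0,0],
    [0,-0.8,0,0,0,0],
    [0,0,0,0,0,0],
    [0,0,0,0,0,0],
  ],
)

```text
t: 67.75
eef_pos: [632.9, 95.2, 93.7]
tcp_rot: [-2.775, 1.569, -2.59]
ft_force: [0.2, 0.4, -4.7]
opening: 0.611
```

Run:
```python
from h import *
T=toolT();print(T.round(3));plan((633.6,95.9,88.5),.186)
```

```text
[[-1.00000e-03 -1.85000e-01  9.83000e-01  6.32929e+02]
 [-1.00000e-03  9.83000e-01  1.85000e-01  9.52410e+01]
 [-1.00000e+00 -1.00000e-03 -1.00000e-03  9.36640e+01]
 [ 0.00000e+00  0.00000e+00  0.00000e+00  1.00000e+00]]
[[5.2, 0.5, 0.8, -0.0, -0.001, 0.001]]
```

step_arm(
  rows=[
    [2.5,0.4,0.7,0,-0.001,0.001],
    [2,0,0,0,0,0],
    [1.2,0,0,0,0,0],
    [0.5,0,0,0,0,0],
    [0,0,0,0,0,0],
  ],
)

```text
t: 68.38
eef_pos: [633.5, 95.9, 87.8]
tcp_rot: [1.613, 1.57, 1.799]
ft_force: [-1.0, 0.0, -5.4]
opening: 0.606
```

Run:
```python
from h import *
T=toolT();print(T.round(3));plan((633.6,95.9,87.2),.186)
```

```text
[[-0.00000e+00 -1.85000e-01  9.83000e-01  6.33547e+02]
 [ 0.00000e+00  9.83000e-01  1.85000e-01  9.59170e+01]
 [-1.00000e+00  0.00000e+00 -0.00000e+00  8.77540e+01]
 [ 0.00000e+00  0.00000e+00  0.00000e+00  1.00000e+00]]
[[0.6, -0.0, 0.0, -0.0, -0.0, -0.0]]
```

step_arm(
  rows=[
    [0.6,0,0,0,0,0],
    [0.6,0,0,0,0,0],
    [0.4,0,0,0,0,0],
    [0,0,0,0,0,0],
  ],
)

```text
t: 68.88
eef_pos: [633.5, 95.9, 87.7]
tcp_rot: [0.293, 1.57, 0.479]
ft_force: [-1.8, -0.3, 0.0]
opening: 0.608
```

step_arm(
  rows=[
    [0,0,0,0,0,0],
    [0,0,0,0,0,0],
    [0,0,0,0,0,0],
  ],
  grip=84,
)

```text
t: 69.25
eef_pos: [634.3, 96.0, 87.6]
tcp_rot: [0.033, 1.568, 0.219]
ft_force: [0.5, -0.2, -0.2]
opening: 0.855
```

step_arm(
  rows=[
    [-40,0,0,0,0,0],
    [-50,0,0,0,0,0],
    [-30,-10,2,0,0,0],
    [0,-50,10,0.003,0,0],
    [0,-50,10,0.003,0,0],
    [0,-30,10,0.003,0,0],
    [0,0,0,0,0,0],
    [0,0,0,0,0,0],
  ],
)

```text
t: 70.25
eef_pos: [693.2, -38.8, 211.8]
tcp_rot: [-0.132, 1.566, 0.046]
ft_force: [-0.3, -0.2, 0.2]
opening: 0.884
```

Run:
```python
from h import *
im,T=shot('w21');print(T.round(3));plan((655.2,-60.5,175),.172)
```

```text
[[ 5.00000e-03 -1.77000e-01  9.84000e-01  6.93162e+02]
 [ 0.00000e+00  9.84000e-01  1.77000e-01 -3.87900e+01]
 [-1.00000e+00 -1.00000e-03  5.00000e-03  2.11840e+02]
 [ 0.00000e+00  0.00000e+00  0.00000e+00  1.00000e+00]]
[[36.7, -14.7, -41.4, 0.006, 0.005, 0.001]]
```

View pics/w21.png

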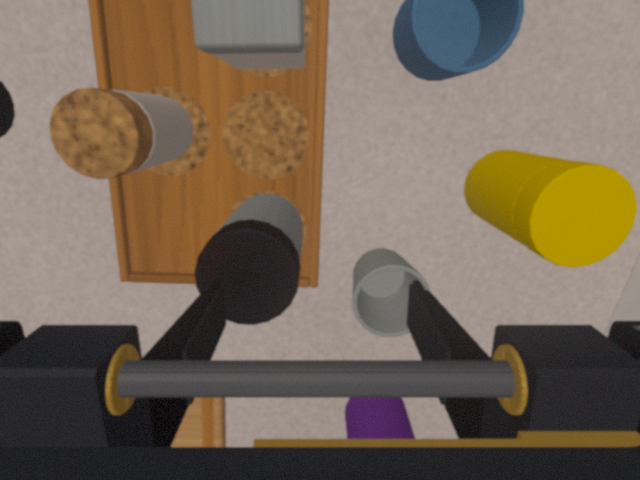

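step_arm(
  rows=[
    [0,-14,-30,0.006,0.005,0],
    [5,-3,-12,0,0,0],
    [10,0,-2,0,0,0],
    [0,0,0,0,0,0],
    [0,0,0,0,0,0],
  ],
)

```text
t: 70.92
eef_pos: [652.3, -59.2, 195.8]
tcp_rot: [-0.427, 1.57, -0.25]
ft_force: [-0.2, 0.2, -0.2]
opening: 0.885
```

Run:
```python
from h import *
im,T=shot('w22');print(T.round(3));plan((654.9,-60.2,175),.172)
```

```text
[[ 1.00000e-03 -1.76000e-01  9.84000e-01  6.52259e+02]
 [-0.00000e+00  9.84000e-01  1.76000e-01 -5.91620e+01]
 [-1.00000e+00 -0.00000e+00  1.00000e-03  1.95783e+02]
 [ 0.00000e+00  0.00000e+00  0.00000e+00  1.00000e+00]]
[[20.7, -1.5, 2.5, 0.005, 0.001, 0.0]]
```

View pics/w22.png

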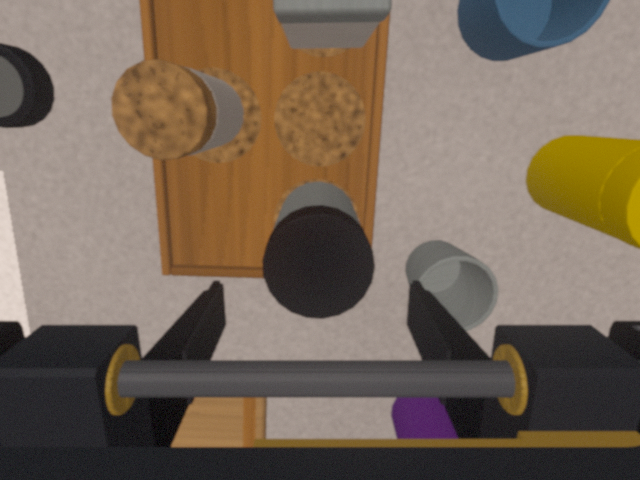

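step_arm(
  rows=[
    [20,-1.5,2,0.005,0.001,0],
    [35,0,0,0,0.001,0],
    [30,0,-0.5,0,0.002,0],
    [8,0,0,0,0.001,0],
    [0,0,0,0,0,0],
    [0,0,0,0,0,0],
  ],
)

```text
t: 71.72
eef_pos: [655.0, -60.2, 97.2]
tcp_rot: [-3.07, 1.566, -2.899]
ft_force: [-0.4, 0.2, 0.6]
opening: 0.884
```

Run:
```python
from h import *
T=toolT();print(T.round(3));plan((654.8,-60.2,87),.172)
```

```text
[[-4.00000e-03 -1.70000e-01  9.85000e-01  6.55041e+02]
 [-1.00000e-03  9.85000e-01  1.70000e-01 -6.02270e+01]
 [-1.00000e+00 -0.00000e+00 -4.00000e-03  9.71660e+01]
 [ 0.00000e+00  0.00000e+00  0.00000e+00  1.00000e+00]]
[[10.2, 0.1, -0.2, -0.001, -0.004, 0.0]]
```

step_arm(
  rows=[
    [6,0,0,0,-0.004,0],
    [4,0,0,0,0,0],
    [1,0,0,0,0,0],
    [0,0,0,0,0,0],
  ],
)

```text
t: 72.22
eef_pos: [655.8, -60.4, 87.5]
tcp_rot: [-0.443, 1.567, -0.272]
ft_force: [0.6, -0.0, -0.1]
opening: 0.883
```

step_arm(
  rows=[
    [0,0,0,0,0,0],
    [0,0,0,0,0,0],
    [0,0,0,0,0,0],
    [0,0,0,0,0,0],
    [0,0,0,0,0,0],
  ],
  grip=40,
)

```text
t: 72.85
eef_pos: [655.6, -60.4, 87.7]
tcp_rot: [-0.497, 1.568, -0.325]
ft_force: [-0.8, -0.4, 0.0]
opening: 0.68
```

step_arm(
  rows=[
    [-5,0,0,0,0,0],
    [-2,0,0,0,0,0],
    [0,0,0,0,0,0],
    [0,0,0,0,0,0],
  ],
)

```text
t: 73.35
eef_pos: [655.1, -60.2, 94.1]
tcp_rot: [-0.573, 1.569, -0.402]
ft_force: [-0.4, 0.6, -4.5]
opening: 0.675
```

Run:
```python
from h import *
T=toolT();print(T.round(3));
```

```text
[[ 1.0000e-03 -1.7000e-01  9.8500e-01  6.5513e+02]
 [-1.0000e-03  9.8500e-01  1.7000e-01 -6.0217e+01]
 [-1.0000e+00 -1.0000e-03  1.0000e-03  9.4065e+01]
 [ 0.0000e+00  0.0000e+00  0.0000e+00  1.0000e+00]]
```

step_arm(
  rows=[
    [0,-3.3,0.3,0,0,0],
    [0,-0.9,0,0,0.001,0],
    [0,0,0,0,0,0],
    [0,0,0,0,0,0],
  ],
)

```text
t: 73.85
eef_pos: [656.1, -64.7, 93.8]
tcp_rot: [-1.976, 1.57, -1.805]
ft_force: [-0.1, 0.3, -3.7]
opening: 0.681
```

Run:
```python
from h import *
T=toolT();print(T.round(3));plan((655.8,-64.1,88),.172)
```

```text
[[-0.00000e+00 -1.70000e-01  9.85000e-01  6.56137e+02]
 [-1.00000e-03  9.85000e-01  1.70000e-01 -6.47210e+01]
 [-1.00000e+00 -1.00000e-03 -0.00000e+00  9.38050e+01]
 [ 0.00000e+00  0.00000e+00  0.00000e+00  1.00000e+00]]
[[5.8, 0.7, -0.2, -0.001, -0.0, 0.001]]
```

step_arm(
  rows=[
    [2.5,0.5,-0.2,0,0,0.001],
    [2,0,0,0,0,0],
    [1.2,0,0,0,0,0],
    [0.7,0,0,0,0,0],
    [0.5,0,0,0,0,0],
    [0,0,0,0,0,0],
  ],
)

```text
t: 74.6
eef_pos: [655.8, -64.1, 87.8]
tcp_rot: [0.554, 1.57, 0.726]
ft_force: [-1.3, 0.0, -2.1]
opening: 0.677
```

step_arm(
  rows=[
    [0.6,0,0,0,0,0],
    [0.5,0,0,0,0,0],
    [0,0,0,0,0,0],
  ],
)

```text
t: 74.97
eef_pos: [655.7, -64.1, 87.7]
tcp_rot: [-0.12, 1.57, 0.051]
ft_force: [-1.2, 0.5, -1.9]
opening: 0.681
```

step_arm(
  rows=[
    [0,0,0,0,0,0],
    [0,0,0,0,0,0],
    [0,0,0,0,0,0],
  ],
  grip=84,
)

```text
t: 75.35
eef_pos: [656.5, -64.3, 87.7]
tcp_rot: [-0.285, 1.568, -0.114]
ft_force: [-0.1, 0.1, -0.1]
opening: 0.872
```

step_arm(
  rows=[
    [-40,0,0,0,0,0],
    [-50,0,0,0,0,0],
    [-55,0,-20,0,0,0],
    [-55,15,-30,0,0,0],
    [-40,25,-30,0,0,0],
    [-10,20,-10,0,0,0],
    [0,0,0,0,0,0],
    [0,0,0,0,0,0],
  ],
)

```text
t: 76.35
eef_pos: [556.8, -19.9, 340.5]
tcp_rot: [-0.133, 1.569, 0.038]
ft_force: [0.0, -0.6, 0.3]
opening: 0.881
```

```bash
cat > cmp.py <<'E'
from h import *
g=lambda x:cv2.cvtColor(x,cv2.COLOR_BGR2GRAY).astype('f4')
new={n:env.read_camera(n)[:,:,::-1].copy() for n in('scene','side')}
for n in new: cv2.imwrite(f'pics/{n}_end2.png',new[n])
def shift(A,B,x0,y0,x1,y1,m=6):
    s=8
    A=cv2.resize(g(A)[y0:y1,x0:x1],None,fx=s,fy=s,interpolation=2);B=cv2.resize(g(B)[y0-m:y1+m,x0-m:x1+m],None,fx=s,fy=s,interpolation=2)
    r=cv2.matchTemplate(B,A,cv2.TM_CCOEFF_NORMED);_,v,_,l=cv2.minMaxLoc(r);return v,l[0]/s-m,l[1]/s-m
for cam_,n,b,c,z in[('scene','round',(311,231,340,250),(325,239),124),('scene','sq',(338,184,370,208),(354,194),120),('scene','jar',(295,196,320,215),(307,204),118),
  ('side','round',(290,202,322,225),(305,207),124),('side','sq',(296,236,329,260),(312,243),120),('side','jar',(335,219,363,240),(349,224),118),('side','mug',(228,262,268,306),(248,285),30),('scene','mug',(386,210,418,250),(403,230),30),('scene','jug',(345,276,375,308),(360,290),30),('side','jug',(248,222,275,253),(261,237),30),('scene','timer',(243,197,268,218),(255,207),20),('side','timer',(402,254,430,274),(416,264),20)]:
    A=cv2.imread(f'pics/{cam_}0.png'); v,dx,dy=shift(A,new[cam_],*b)
    d=ray(cam_,(c[0]+dx,c[1]+dy),z)-ray(cam_,c,z)
    print(cam_,n,round(v,3),dx,dy,'mm',d.round(1)[:2])
E
python3 cmp.py; python3 -c "
from h import *
im,T=shot('w23');print(T.round(3))"
```

```text
scene round 0.974 0.125 -0.25 mm [-0.2  0.8]
scene sq 0.994 -0.375 0.0 mm [-0.7 -0.5]
scene jar 0.993 0.0 -0.125 mm [-0.2  0.3]
side round 0.993 0.25 0.0 mm [-0.6 -0. ]
side sq 0.969 0.5 0.0 mm [-1. -0.]
side jar 0.992 0.25 0.125 mm [-0.5  0.6]
side mug 0.997 0.0 0.0 mm [0. 0.]
scene mug 0.998 0.0 0.0 mm [0. 0.]
scene jug 0.998 0.0 0.0 mm [0. 0.]
side jug 0.994 0.0 0.0 mm [0. 0.]
scene timer 0.979 0.0 0.0 mm [0. 0.]
side timer 0.997 0.0 0.0 mm [0. 0.]
[[ 1.00000e-03 -1.70000e-01  9.85000e-01  5.56833e+02]
 [ 0.00000e+00  9.85000e-01  1.70000e-01 -2.00990e+01]
 [-1.00000e+00  0.00000e+00  1.00000e-03  3.40258e+02]
 [ 0.00000e+00  0.00000e+00  0.00000e+00  1.00000e+00]]
```

View pics/w23.png

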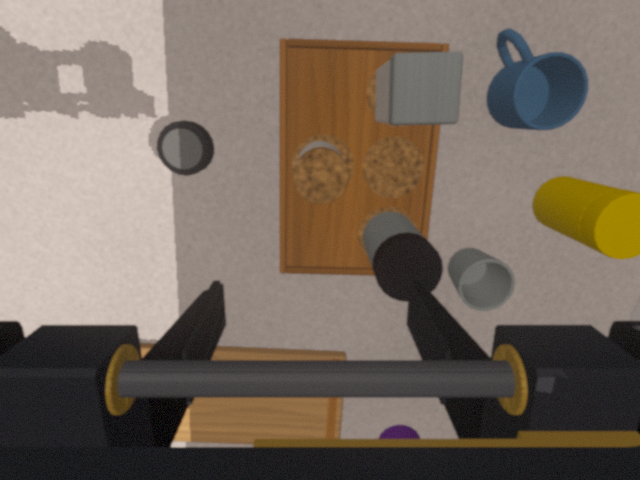

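View pics/side_end2.png

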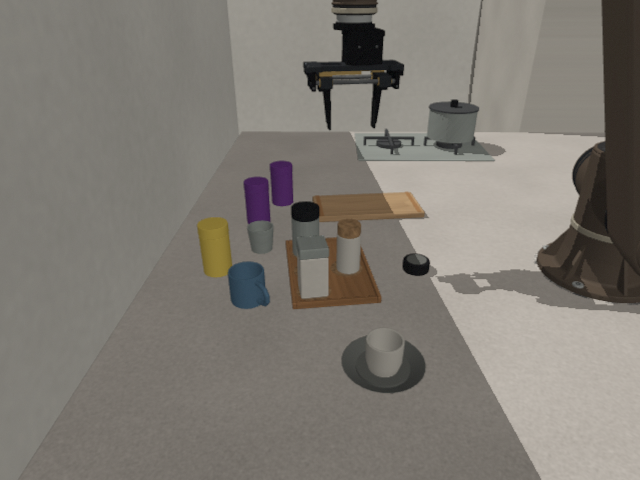

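The side view shows the cup upright on the saucer at (384,352), and the three containers standing on the tray at (305,228), (312,268) and (348,247). All three are within about 1 mm of where they started. The mug, jug and timer haven't moved and the gripper is clear of everything, so I'm handing in.

```bash
python3 -c "
from cell import env
print(env.state()['t']); print(env.job_done())"
```

```text
76.5
the job is handed in; nothing more can be done
None
```

The job is done and handed in at 76.5 s, with no drops or knocks seen. I moved the round tin, square tin and slim jar to the chopping board. Then I set the cup on the saucer and put the three containers back on the tray.

**Failed check, then mended:** the first comparison after putting them back showed both tins about 3.5 mm off in y. I never found the cause. I gripped each again, lifted it a few millimetres and shifted it back.

**Last checks:**
- **Containers:** compared with the start pictures from both fixed cameras, all three stand within about 1 mm of their starting spots. All look upright.
- **Cup:** it stands upright, within about 1 mm of the saucer's centre.
- **Mug, milk jug and timer:** no movement measured in either camera.
- **Disagreement:** wrist-camera positions read 2–5 mm off when an object was away from the picture's centre. I used centred views and the fixed cameras instead.

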